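Free a stuck tapered stopper and rack it

TASK

The blue tapered stopper is stuck in the neck of the white keg: grip its bar across the flat faces, twist it about a fifth of a turn (either way) to break it free without yanking on it, draw it straight up and stand it upright, plug down, on the white tile, and let go. Then take it again by the two ends of its bar and stand it in the middle of the empty slot of the steel rack, bar along the slot, set down rather than dropped. Leave the other stopper, the jar, the tub and the spatula where they are.

Things in the scene. Friction and masses are not known exactly. Their poses are not given: they have to be found in the camera images.
- keg: White round plastic keg fixed to the bench; origin at the centre of its underside, z up. Foot 160 mm across, body 140 mm across to 120 mm high. Two white upright guard lugs (26 mm wide, tops at 199 mm) stand on its x axis, inner faces 39 mm either side of the centre: no room for fingers at the ends of the seated stopper's bar. The y sides are open.
- stopper: Blue and white stopper, 76 mm tall, about 120 g, loose. Origin: centre of its flat underside, z up. White tapered plug, 36 mm across at the bottom to 39 at 38 mm up; blue collar 45 mm across from 38 to 42 mm; blue grip bar from 42 to 76 mm, 58 mm long (its x) and 34 mm thick (its y). Half a turn looks the same. At the start its bar lies along the keg's x.
- neck (a point): Centre of the keg's neck rim (56 mm across), 165 mm above the bench; the seated stopper's origin is 38 mm below it. The seated stopper lifts only 1 mm until twisted about its axis (0.15 N m) more than 40 deg either way; it is free from 45 to 130 deg, best about 75, and then goes up 40 mm to clear the rim. Pulling alone does not free it.
- tile: White square ceramic tile, 110 mm, on a dark mat 120 mm, fixed; origin at the centre of the underside, its flat top 8 mm above the origin.
- rack: Steel rack, fixed; origin at the centre of its underside, z up. Base 76 (x) by 124 (y) by 8 mm. Three upright cheeks, 44 mm long in x, 6 mm thick, at y -57, 0 and 57 mm, tops 86 mm up, make two 51 mm slots along x, open at the ends and top; the -y one is empty. A bar along a slot sticks out 7 mm at each end; no room for fingers beside its flat faces.
- slot (a point): Centre of the empty slot's floor, on the rack's base plate (rack frame x 0, y -28.5, z 8 mm); axes as the rack's: x along the slot.
- spare: Black-headed stopper of the same size and shape as the blue one, standing in the rack's other slot; origin at the centre of its underside. Leave alone.
- jar: Amber jar with a black cap, 62 mm across, 100 mm tall; origin at the centre of its underside. Leave alone.
- tub: White lidded tub, 72 mm across, 67 mm tall; origin at the centre of its underside. Leave alone.
- spatula: Spatula, 200 mm long, lying flat on the bench; origin under its middle, handle to its -x. Leave alone.
There are look-alikes about, which are no part of the job. Of the things like the stopper, leave any that is green; of the rest the smaller one is meant.

How it is judged:
By the outcome, as a careful person would: the job done as asked, in the order asked, and still so for the second after the job is handed in, with the robot touching nothing.
It also fails if it takes over 64 s, if anything falls off the work surface, if the arm or the gripper's body presses on something with over 40 N, if the wrist force passes 120 N, or if a joint passes its speed limit or range.

ROBOT

A 7-joint arm with a two-finger parallel gripper is mounted at the origin on the work surface. World frame = base frame: x ahead of the robot, y to its left, z up, the work surface at z = 0. Lengths are in m, angles in rad, forces in N, time in s.
With the tool pointing down it reaches from about 0.425 to 0.875 m from the base axis. Payload 8.4 kg.
Tool frame: the origin (TCP) lies between the finger pads; the fingertips stand 14 mm ahead of it and the grasp point (between the pads) lies 5 mm behind it (nose_length is the z of the fingertips in the tool frame, in m); z points along the fingers, y is the direction in which the jaws open and shut (so a half turn about z gives the same grasp; the last joint's range is limited). The gripper opens to 87 mm and grips with 3 to 60 N. Pads are 19 mm wide; open, the fingers measure 117 mm over their backs; the gripper's body (75 mm by 190 mm) begins 51 mm behind the grasp point.
Start: joints at [1.219, 0.333, 0.04, 1.465, -0.013, 1.343, -0.059], TCP at [0.163, -0.629, 0.237] pointing down, gripper open.
Joint ranges: [-2.58, 2.58], [-0.38, 2.09], [-1.3, 1.39], [0.25, 2.4], [-1.5, 4.64], [0.08, 2.09], [-2.65, 2.65]. Speed limits (rad/s): [2.22, 2.22, 2.79, 2.79, 3.14, 3.14, 3.14].

INTERFACE

Orientations are given as a unit quaternion [w, x, y, z].
In Python, from plant import * gives the robot as it stands. The module is installed in compiled form; this text tells all that it offers.
- The arm moves only by the tool jog_arm, never from a script. Its argument "commands" is a list of rows, each a list of 3 entries, a list of its own where there are three numbers: the turn, a rotation vector about the tool's x, y, z in units of 5 degrees (1.0 is 5 degrees), then the shift along the tool's x, y, z in units of 25 mm (1.0 is 25 mm), then the opening, from -1 (shut) to 1 (fully open). In form: [[[rx, ry, rz], [x, y, z], grip], ...]. A call has 1 to 12 rows; each row shifts and turns the commanded pose from where the row before left it, along the tool's axes as they then stand; what a row does not reach is not made up. A row lasts 1/12 s, in which the tool goes at most 41.7 mm and 7.16 degrees, less where a joint would pass 70% of its speed; a pose out of reach is approached as far as the arm can. A call is refused whole if a number of a shift passes 1 or a number of a turn 1, either way. A call with a gripper value outside its range is refused whole. The fingers move at their own pace and stop on an object; "force" is the grip in N (left out, the last holds). Time passes only in rows, so rows that do not move let the fingers close. It gives the time, the measured TCP pose, the force and the opening at its end, in the units of the state.
- sense(): the state, without advancing time (a new reading comes with each control period).
- capture(name): name is "scene" or "side" or "wrist"; returns a dict with "frame" (480x640x3 uint8, red, green, blue), "fx", "fy", "cx", "cy" (pixels), "camera_from_world" (4x4, takes a point from world to camera coordinates). Camera axes: x right, y down, z forward; pixel columns grow to the right and rows downward; lengths in m; the calibration is good to about 2 mm. A picture is of the moment at which its call begins. There is no depth.
- job_done(): hands the job in, once; it reports no verdict.
The state is a dict: "time_s": time; "joints": joint angles; "qd": joint speeds; "effort": joint torques, N m; "eef_pos": TCP position; "eef_rot": TCP orientation; "contact_force": force on the tool from outside, world axes, zero at the start; "ft_torque": the same for the moment, N m; "opening": finger opening in m.
Only numpy, scipy, OpenCV 4.12 (cv2) and the standard library are available. Lean on these libraries where they do the work, as an engineer would, in place of code of your own. Each camera call takes 0.05 s, during which the arm holds its last target.

## Working session

There is one attempt and no reset: what is moved stays moved. The work goes in short steps, Python scripts to look and compute and a tool call to move; the robot and the scene stay as the last step left them, time stands still between calls to the robot, and variables do not carry over. Pictures are saved under pics/ and viewed, and the job is handed in when it is done.

Besides the shell and the picture viewer there is one more tool, called after "Emit:" by a JSON object that holds its "api" and its "payload", one argument or row to a line. jog_arm: Moves the arm, as the interface text tells. Its arguments: {"type":"object","properties":{"commands":{"type":"array"},"force":{"type":"number"}},"required":["commands"]}

```bash
mkdir -p pics
python3 - <<'E'
from plant import *
import cv2,pickle
s=sense();print({k:s[k] for k in('time_s','eef_pos','eef_rot','opening')})
d={}
for n in("scene","side","wrist"):
    c=capture(n);d[n]=c;cv2.imwrite(f"pics/{n}0.png",c["frame"][:,:,::-1]);print(n,c['fx'],c['cx'],c['cy'],c['camera_from_world'].round(3).tolist() if hasattr(c['camera_from_world'],'round') else c['camera_from_world'])
pickle.dump(d,open('c0.pkl','wb'))
E
```

```text
{'time_s': 0.0, 'eef_pos': array([ 0.16241839, -0.62891651,  0.23567471]), 'eef_rot': array([-7.90853699e-04,  9.92025137e-01,  1.26037595e-01, -1.63276752e-04]), 'opening': 0.08698520920606864}
scene 548.7712335058939 325.0452454660337 243.02927129308006 [[-0.767, 0.642, 0.002, 0.428], [0.385, 0.462, -0.799, -0.106], [-0.514, -0.612, -0.601, 1.417], [0.0, 0.0, 0.0, 1.0]]
side 451.75693700968907 325.8818450586246 243.13632454972236 [[0.863, -0.504, -0.007, -0.495], [-0.392, -0.661, -0.64, 0.29], [0.318, 0.555, -0.769, 0.737], [0.0, 0.0, 0.0, 1.0]]
wrist 341.52858399435667 325.06631911071287 241.67398969526107 [[0.25, -0.968, -0.001, -0.649], [-0.923, -0.238, 0.302, -0.037], [-0.293, -0.074, -0.953, 0.393], [0.0, 0.0, 0.0, 1.0]]
```

View pics/scene0.png

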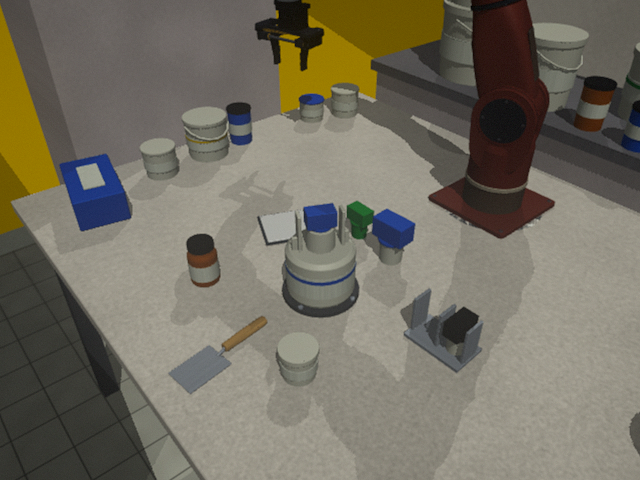

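View pics/side0.png

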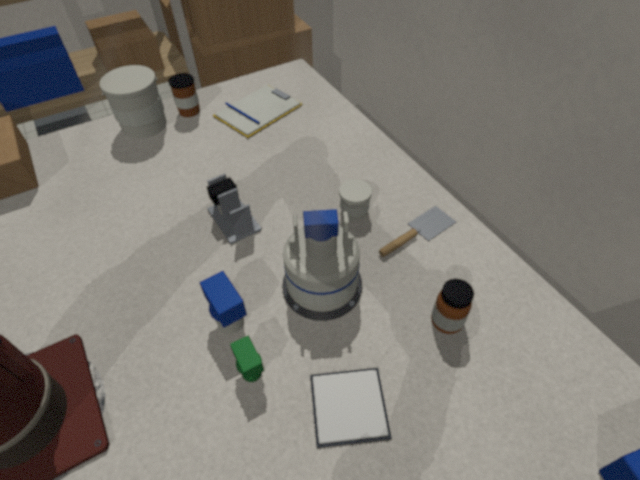

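View pics/wrist0.png

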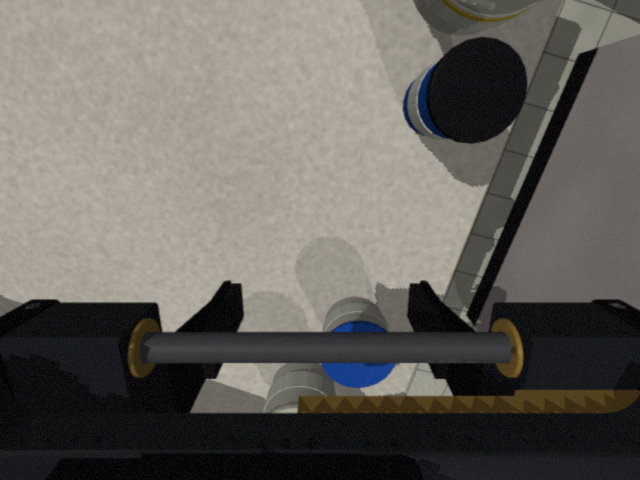

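Scene image candidates:
- Blue stopper in the keg neck at (320,217); side view (320,225).
- Larger blue stopper on the bench at (393,235); side view (222,298).
- Green stopper at (360,218), which is excluded.
- Black spare in the rack at (460,328).

I choose the smaller blue one, seated in the keg. Next are close crops to check it.

Run:
```python
import cv2
a=cv2.imread('pics/scene0.png');b=cv2.imread('pics/side0.png')
def crop(im,x,y,w,h,k,n):
    cv2.imwrite(n,cv2.resize(im[y:y+h,x:x+w],None,fx=k,fy=k,interpolation=cv2.INTER_CUBIC))
crop(a,250,190,180,130,4.4,'pics/kc_s.png')
crop(b,190,170,190,150,4,'pics/kc_d.png')
crop(a,390,280,110,95,6,'pics/rk_s.png')
crop(b,195,165,80,80,7,'pics/rk_d.png')
```

```text
(no output)
```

View pics/kc_s.png

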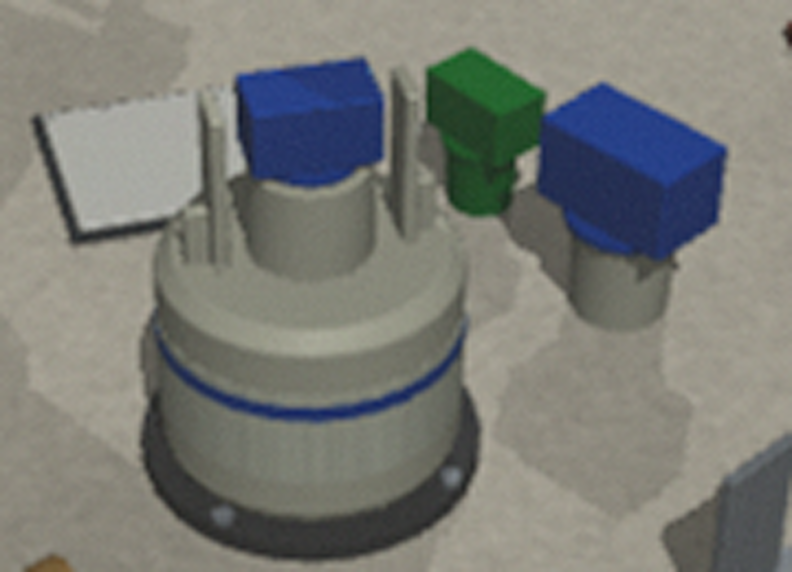

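View pics/kc_d.png

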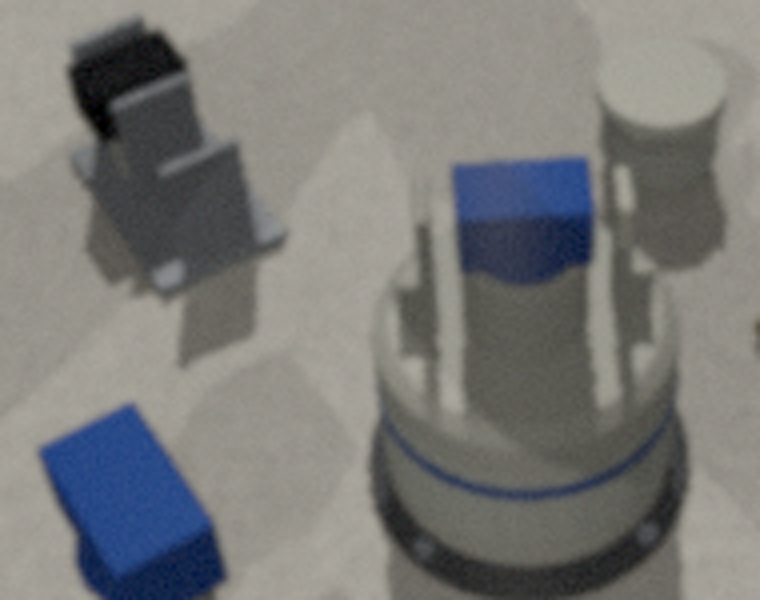

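View pics/rk_s.png

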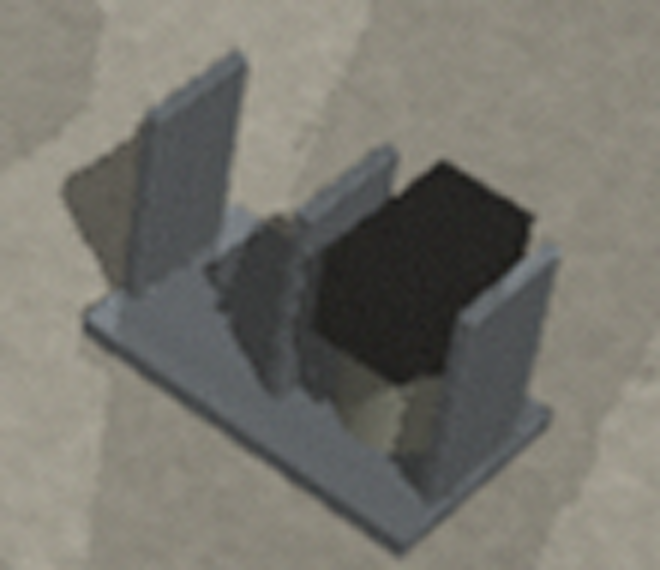

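View pics/rk_d.png

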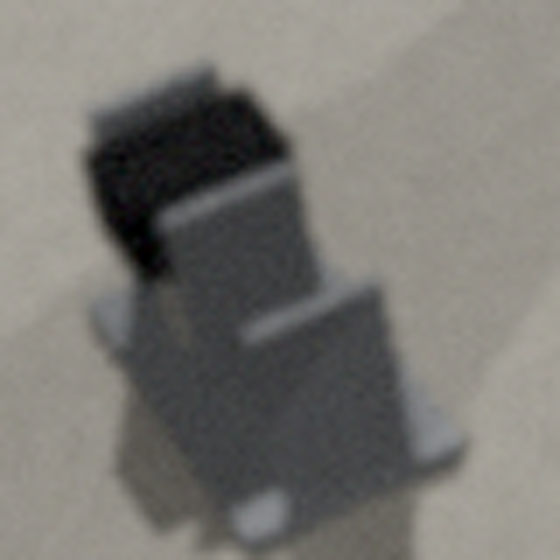

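Confirmed: the seated one is the smaller blue bar, between the lugs. In the kc_s crop, its top corners are about (238,76), (362,59), (382,97), (245,114). In rk_s, the cheek tops are at (150,112)-(240,55), (300,215)-(392,150) and (465,315)-(555,250). The empty slot is the upper-left one.

```bash
cat > h.py <<'E'
import numpy as np,cv2,pickle
def ray(c,u,v,z):
    T=np.array(c['camera_from_world']);R=T[:3,:3];o=-R.T@T[:3,3]
    d=R.T@np.array([(u-c['cx'])/c['fx'],(v-c['cy'])/c['fy'],1]);return (o+d*(z-o[2])/d[2])
def pix(c,p):
    T=np.array(c['camera_from_world']);q=T[:3,:3]@np.array(p)+T[:3,3]
    return np.array([c['fx']*q[0]/q[2]+c['cx'],c['fy']*q[1]/q[2]+c['cy']])
E
python3 - <<'E'
from h import *
d=pickle.load(open('c0.pkl','rb'))
def g(n,off,k,pts,z):
    P=np.array([ray(d[n],off[0]+(u+.5)/k-.5,off[1]+(v+.5)/k-.5,z) for u,v in pts]);return P[:,:2]
for n,o,k,pts in(('scene',(250,190),4.4,[(238,76),(362,59),(382,97),(245,114)]),('side',(190,170),4,[(453,163),(588,157),(592,214),(457,219)])):
    P=g(n,o,k,pts,.203);print(n,'bar',(P*1e3).round(0).tolist(),P.mean(0).round(4));
    L=(P[1]-P[0]+P[2]-P[3])/2;W=(P[3]-P[0]+P[2]-P[1])/2;print(np.hypot(*L),np.hypot(*W),np.degrees([np.arctan2(L[1],L[0]),np.arctan2(W[1],W[0])]))
for n,o,k,pts in(('scene',(390,280),6,[(147,113),(240,54),(300,215),(394,150),(464,314),(556,248)]),('side',(195,165),7,[(245,335),(378,287),(162,215),(292,167),(95,112),(210,70)])):
    P=g(n,o,k,pts,.086);print(n,'cheeks',(P*1e3).round(0).tolist());m=[P[i:i+2].mean(0) for i in(0,2,4)];print(np.round(m,4).tolist())
    L=P[1::2]-P[::2];L2=L.sum(0);W=m[0]-m[2];print('slotc',(m[0]+m[1])/2,np.hypot(*L.T),np.hypot(*W),np.degrees([np.arctan2(*L2[::-1]),np.arctan2(*W[::-1])]))
P=g('scene',(390,280),6,[(85,320),(402,545),(550,412)],.008);print('base',(P*1e3).round())
# tile
im=d['side']['frame'].astype(int);m=((im.min(2)>175)).astype('uint8')
m[:360]=0;m[450:]=0;m[:,:300]=0;m[:,400:]=0
c=max(cv2.findContours(m,0,2)[0],key=cv2.contourArea);q=cv2.approxPolyDP(c,6,True)[:,0];print(q.tolist())
P=np.array([ray(d['side'],u,v,.008) for u,v in q]);print(P.mean(0),(P*1e3).round().tolist())
E
```

```text
scene bar [[574.0, -43.0], [525.0, -20.0], [538.0, 8.0], [590.0, -19.0]] [ 0.5566 -0.0184]
0.05652420587927076 0.02964845115237665 [153.53357352  61.62584676]
side bar [[536.0, 8.0], [586.0, -18.0], [571.0, -46.0], [522.0, -21.0]] [ 0.5537 -0.0192]
0.05582164323766495 0.031992703032371964 [ -27.49179798 -116.89503558]
scene cheeks [[499.0, 181.0], [457.0, 182.0], [497.0, 240.0], [454.0, 240.0], [492.0, 296.0], [450.0, 296.0]]
[[0.4778, 0.1815], [0.4755, 0.2399], [0.4711, 0.2961]]
slotc [0.47663342 0.2106724 ] [0.04198037 0.0427961  0.04136591] 0.11479143036074756 [179.77246287 -86.62861772]
side cheeks [[454.0, 181.0], [495.0, 179.0], [452.0, 240.0], [494.0, 239.0], [451.0, 293.0], [489.0, 293.0]]
[[0.4747, 0.1799], [0.4728, 0.2395], [0.47, 0.2931]]
slotc [0.47374744 0.20968646] [0.04118695 0.04179445 0.03797307] 0.11335913623014315 [ -1.2309695  -87.59483337]
base [[516. 181.]
 [510. 303.]
 [435. 299.]]
[[320, 394]]
[ 0.4397664  -0.21021189  0.008     ] [[440.0, -210.0, 8.0]]
```

```bash
cat >> h.py <<'E'
def plan(target,psi):
    """remaining move in tool axes: shift in 25mm units, turn rz in 5deg units"""
    from plant import sense
    from scipy.spatial.transform import Rotation as Ro
    s=sense();q=s['eef_rot'];R=Ro.from_quat([q[1],q[2],q[3],q[0]]).as_matrix()
    p=np.radians(psi);G=np.array([[np.cos(p),np.sin(p),0],[np.sin(p),-np.cos(p),0],[0,0,-1]])
    rv=Ro.from_matrix(R.T@G).as_rotvec(degrees=True)/5
    e=np.array(target)-s['eef_pos']
    print('t %.2f pos %s psi %.2f open %.4f F %s'%(s['time_s'],s['eef_pos'].round(4),np.degrees(np.arctan2(R[1,0],R[0,0])),s['opening'],np.round(s['contact_force'],1)),'q',np.round(s['joints'],2))
    print('turn(5deg)',rv.round(2),'shift now axes(25mm)',(R.T@e/.025).round(2),'after turn',(G.T@e/.025).round(2))
E
python3 - <<'E'
from h import *
d=pickle.load(open('c0.pkl','rb'))
im=d['side']['frame'];print(im[406,350],im[380,330],im[350,340])
g=cv2.cvtColor(im,cv2.COLOR_RGB2GRAY)
m=((g>172)).astype('uint8')*255;m[:365]=0;m[446:]=0;m[:,:312]=0;m[:,388:]=0
m=cv2.morphologyEx(cv2.GaussianBlur(m,(5,5),0),cv2.MORPH_OPEN,np.ones((7,7)));m=(m>127).astype('uint8')
c=max(cv2.findContours(m,0,2)[0],key=cv2.contourArea);h=cv2.convexHull(c);q=cv2.approxPolyDP(h,6,True)[:,0];print(q.tolist(),cv2.contourArea(h))
M=cv2.moments(h);print('tile',ray(d['side'],M['m10']/M['m00'],M['m01']/M['m00'],.008))
P=np.array([ray(d['side'],u,v,.008) for u,v in q]);print((P*1e3).round().tolist())
print('jar cap',ray(d['side'],457,294,.1),'green top',ray(d['side'],245,352,.06))
plan([.556,-.019,.30],153)
E
```

```text
[176 177 170] [181 179 174] [106 104  95]
[[373, 372], [382, 424], [322, 430], [315, 379]] 3467.5
tile [ 0.47329484 -0.24558213  0.008     ]
[[538.0, -223.0, 8.0], [501.0, -303.0, 8.0], [414.0, -262.0, 8.0], [445.0, -183.0, 8.0]]
jar cap [ 0.71078339 -0.20999951  0.1       ] green top [ 0.35867662 -0.10397501  0.06      ]
t 0.15 pos [ 0.1625 -0.629   0.2359] psi 14.48 open 0.0870 F [ 0.7 -0.3 -0.2] q [ 1.22  0.33  0.04  1.47 -0.01  1.34 -0.06]
turn(5deg) [-1.00e-02 -2.00e-02 -2.77e+01] shift now axes(25mm) [ 21.34 -19.69  -2.54] after turn [-2.95 28.89 -2.56]
```

Emit:
{"api": "jog_arm", "payload": {
  "commands": [
    [[0, 0, -1], [0, 0, -0.3], 1],
    [[0, 0, -1], [0, 0, -0.3], 1],
    [[0, 0, -1], [0, 0, -0.3], 1],
    [[0, 0, -1], [0, 0, -0.3], 1],
    [[0, 0, -1], [0, 0, -0.3], 1],
    [[0, 0, -1], [0, 0, -0.3], 1],
    [[0, 0, -1], [0, 0, -0.3], 1],
    [[0, 0, -1], [0, 0, -0.3], 1],
    [[0, 0, -1], [0, 0, -0.2], 1],
    [[0, 0, -1], [0, 0, 0], 1],
    [[0, 0, -1], [0, 0, 0], 1],
    [[0, 0, -1], [0, 0, 0], 1]
  ],
  "force": 25
}}

```text
time_s: 1.15
eef_pos: [0.1625, -0.6292, 0.3013]
eef_rot: [-0.0, 0.795, 0.607, 0.0]
contact_force: [-0.1, -0.7, 0.7]
opening: 0.087
```

Run:
```python
from h import *
d=pickle.load(open('c0.pkl','rb'))
P=np.array([ray(d['side'],u,v,.004) for u,v in[(311,374),(378,369),(389,438),(317,444)]]);print('mat',P.mean(0),(P*1e3).round().tolist())
plan([.556,-.019,.30],153)
```

```text
mat [ 0.47249526 -0.24820101  0.004     ] [[445.0, -170.0, 4.0], [549.0, -222.0, 4.0], [499.0, -325.0, 4.0], [397.0, -276.0, 4.0]]
t 1.15 pos [ 0.1625 -0.6292  0.3013] psi 74.73 open 0.0870 F [-0.1 -0.7  0.7] q [ 1.32  0.32 -0.1   1.36  0.03  1.47  0.96]
turn(5deg) [ 0.000e+00 -1.000e-02 -1.565e+01] shift now axes(25mm) [27.69  8.76  0.06] after turn [-2.94 28.89  0.05]
```

Emit:
{"api": "jog_arm", "payload": {
  "commands": [
    [[0, 0, 0], [0.6, 0.19, 0], 1],
    [[0, 0, 0], [0.9, 0.28, 0], 1],
    [[0, 0, 0], [0.9, 0.28, 0], 1],
    [[0, 0, 0], [0.9, 0.28, 0], 1],
    [[0, 0, 0], [0.9, 0.28, 0], 1],
    [[0, 0, 0], [0.9, 0.28, 0], 1],
    [[0, 0, 0], [0.9, 0.28, 0], 1],
    [[0, 0, 0], [0.9, 0.28, 0], 1],
    [[0, 0, 0], [0.9, 0.28, 0], 1],
    [[0, 0, 0], [0.9, 0.28, 0], 1],
    [[0, 0, 0], [0.9, 0.28, 0], 1],
    [[0, 0, 0], [0.9, 0.28, 0], 1]
  ]
}}

```text
time_s: 2.15
eef_pos: [0.3119, -0.3971, 0.3014]
eef_rot: [-0.0, 0.796, 0.605, -0.0]
contact_force: [0.5, 1.2, 0.9]
opening: 0.0869
```

Emit:
{"api": "jog_arm", "payload": {
  "commands": [
    [[0, 0, 0], [0.9, 0.28, 0], 1],
    [[0, 0, 0], [0.9, 0.28, 0], 1],
    [[0, 0, 0], [0.9, 0.28, 0], 1],
    [[0, 0, 0], [0.9, 0.28, 0], 1],
    [[0, 0, 0], [0.9, 0.28, 0], 1],
    [[0, 0, 0], [0.9, 0.28, 0], 1],
    [[0, 0, 0], [0.9, 0.28, 0], 1],
    [[0, 0, 0], [0.9, 0.28, 0], 1],
    [[0, 0, 0], [0.9, 0.28, 0], 1],
    [[0, 0, 0], [0.9, 0.28, 0], 1],
    [[0, 0, 0], [0.9, 0.28, 0], 1],
    [[0, 0, 0], [0.9, 0.28, 0], 1]
  ]
}}

```text
time_s: 3.15
eef_pos: [0.465, -0.1595, 0.3015]
eef_rot: [-0.0, 0.796, 0.605, -0.0]
contact_force: [0.4, -0.1, 0.5]
opening: 0.0871
```

Run:
```python
from h import *
plan([.556,-.019,.30],153)
```

```text
t 3.15 pos [ 0.465  -0.1595  0.3015] psi 74.48 open 0.0871 F [ 0.4 -0.1  0.5] q [ 0.81  0.01 -0.57  1.71  0.01  1.42 -0.03]
turn(5deg) [ -0.   -0.  -15.7] shift now axes(25mm) [6.39 2.   0.06] after turn [-0.69  6.66  0.06]
```

Emit:
{"api": "jog_arm", "payload": {
  "commands": [
    [[0, 0, 0], [0.8, 0.25, 0], 1],
    [[0, 0, 0], [0.8, 0.25, 0], 1],
    [[0, 0, 0], [0.8, 0.25, 0], 1],
    [[0, 0, 0], [0.8, 0.25, 0], 1],
    [[0, 0, 0], [0.8, 0.25, 0], 1],
    [[0, 0, 0], [0.8, 0.25, 0], 1],
    [[0, 0, 0], [0.8, 0.25, 0], 1],
    [[0, 0, 0], [0.79, 0.25, 0], 1],
    [[0, 0, -1], [0, 0, 0], 1],
    [[0, 0, -1], [0, 0, 0], 1],
    [[0, 0, -1], [0, 0, 0], 1],
    [[0, 0, -1], [0, 0, 0], 1]
  ]
}}

```text
time_s: 4.15
eef_pos: [0.5555, -0.0199, 0.3012]
eef_rot: [-0.0, 0.677, 0.736, -0.0]
contact_force: [0.3, 0.4, 0.4]
opening: 0.0874
```

Emit:
{"api": "jog_arm", "payload": {
  "commands": [
    [[0, 0, -1], [0, 0, 0], 1],
    [[0, 0, -1], [0, 0, 0], 1],
    [[0, 0, -1], [0, 0, 0], 1],
    [[0, 0, -1], [0, 0, 0], 1],
    [[0, 0, -1], [0, 0, 0], 1],
    [[0, 0, -1], [0, 0, 0], 1],
    [[0, 0, -1], [0, 0, 0], 1],
    [[0, 0, -1], [0, 0, 0], 1],
    [[0, 0, -1], [0, 0, 0], 1],
    [[0, 0, -1], [0, 0, 0], 1],
    [[0, 0, -1], [0, 0, 0], 1],
    [[0, 0, -0.7], [0, 0, 0], 1]
  ]
}}

```text
time_s: 5.15
eef_pos: [0.5555, -0.0201, 0.3013]
eef_rot: [-0.0, 0.231, 0.973, -0.0]
contact_force: [-0.6, 0.6, 0.3]
opening: 0.0868
```

Run:
```python
from h import *
from plant import capture
plan([.556,-.019,.30],153)
c=capture('wrist');pickle.dump(c,open('w1.pkl','wb'));im=c['frame'][:,:,::-1].copy()
cv2.imwrite('pics/w1.png',im)
```

```text
t 5.15 pos [ 0.5555 -0.0201  0.3013] psi 153.25 open 0.0868 F [-0.6  0.6  0.3] q [ 0.71  0.2  -0.87  1.56  0.16  1.45  0.94]
turn(5deg) [-0.   -0.    0.05] shift now axes(25mm) [0.   0.05 0.05] after turn [0.   0.05 0.05]
```

View pics/w1.png

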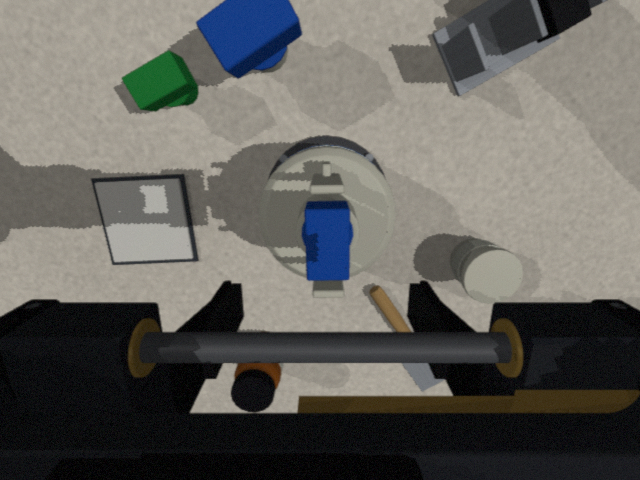

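The wrist view shows the blue bar top at about (328,241), between its two lugs. The tile is at (147,220), and the rack with its empty slot is at about (470,50).

Run:
```python
from h import *
c=pickle.load(open('w1.pkl','rb'));im=c['frame'].astype(int)
m=((im[:,:,2]>im[:,:,0]*1.6)&(im[:,:,2]>60)).astype('uint8');m[:190]=0;m[295:]=0
k=max(cv2.findContours(m,0,1)[0],key=cv2.contourArea)
print(cv2.boundingRect(k),cv2.minAreaRect(k))
q=cv2.approxPolyDP(cv2.convexHull(k),4,True)[:,0];print(q.tolist())
P=np.array([ray(c,u,v,.203) for u,v in q])[:,:2];print((P*1e3).round(1).tolist(),P.mean(0))
for n,z,pts in(('mat',.003,[(92,179),(184,174),(199,261),(113,265)]),):
    P=np.array([ray(c,u,v,z) for u,v in pts]);print(n,(P*1e3).round().tolist(),P.mean(0))
cv2.imwrite('pics/w1c.png',cv2.resize(c['frame'][180:310,240:420,::-1],None,fx=4.4,fy=4.4,interpolation=2))
cv2.imwrite('pics/w1r.png',cv2.resize(c['frame'][0:110,400:600,::-1],None,fx=4,fy=4,interpolation=2))
```

```text
(302, 201, 51, 80) ((327.0, 240.5), (79.0, 50.0), 90.0)
[[345, 201], [352, 229], [348, 278], [308, 279], [302, 238], [307, 202]]
[[529.0, 9.3], [550.5, 4.8], [585.1, -15.2], [571.7, -43.6], [539.8, -32.0], [517.1, -15.9]] [ 0.5488835  -0.01543204]
mat [[394.0, -278.0, 3.0], [442.0, -168.0, 3.0], [552.0, -216.0, 3.0], [503.0, -328.0, 3.0]] [ 0.47297819 -0.24744397  0.003     ]
```

View pics/w1c.png

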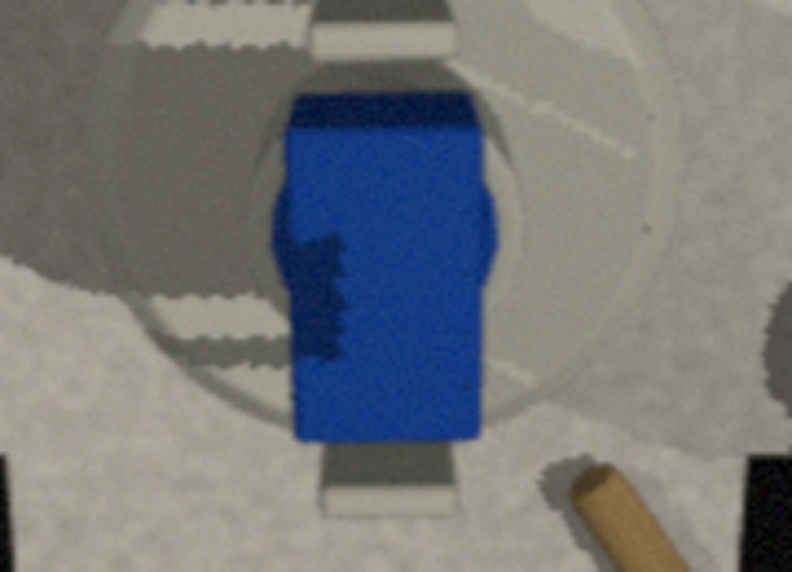

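View pics/w1r.png

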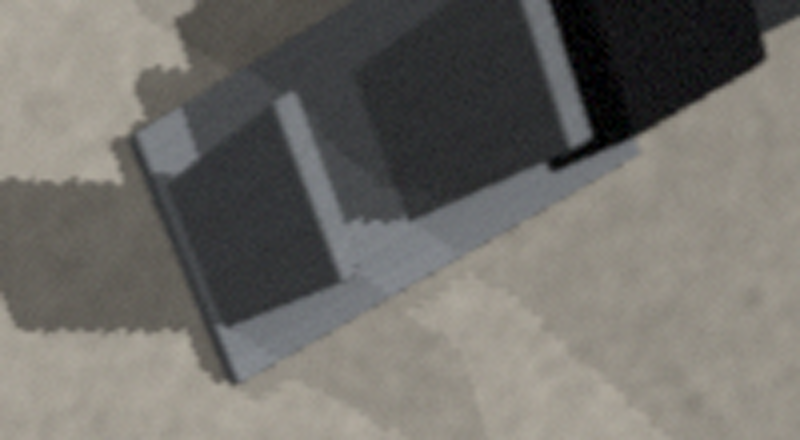

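Run:
```python
from h import *
c=pickle.load(open('w1.pkl','rb'))
f=lambda L,ox,oy,k,z:np.array([ray(c,ox+(u+.5)/k-.5,oy+(v+.5)/k-.5,z) for u,v in L])[:,:2]
P=f([(287,127),(482,127),(480,440),(295,440)],240,180,4.4,.203);print((P*1e3).round(1).tolist(),P.mean(0))
L=P[3]+P[2]-P[0]-P[1];W=P[1]+P[2]-P[0]-P[3];print(np.hypot(*L)/2,np.hypot(*W)/2,np.degrees([np.arctan2(*L[::-1]),np.arctan2(*W[::-1])]))
P=f([(384.5,60),(390,485)],240,180,4.4,.199);print('lug inner',P,P.mean(0))
P=f([(275,100),(298,90),(352,275),(330,285)],400,0,4,.086);print('cheek-57',P.round(4).tolist(),P.mean(0))
P=f([(524,0),(546,0),(592,140),(568,150)],400,0,4,.086);print('cheek0',P.round(4).tolist())
P=f([(135,132),(238,382),(640,150)],400,0,4,.008);print('base',P.round(4).tolist())
plan([.556,-.019,.30],153)
```

```text
[[520.7, -19.5], [535.4, 9.6], [586.6, -15.3], [571.7, -44.8]] [ 0.55359971 -0.01748877]
0.056913285732388054 0.03284809569002671 [-26.14799025  63.22841316]
lug inner [[ 5.18603057e-01 -1.74905171e-04]
 [ 5.88956302e-01 -3.44110292e-02]] [ 0.55377968 -0.01729297]
cheek-57 [[0.4541, 0.1802], [0.4546, 0.1857], [0.4974, 0.1843], [0.4971, 0.1789]] [0.47580294 0.1822514 ]
cheek0 [[0.4608, 0.2377], [0.463, 0.2422], [0.4954, 0.2438], [0.4949, 0.2382]]
base [[0.438, 0.1768], [0.5133, 0.1803], [0.5071, 0.3038]]
t 5.20 pos [ 0.5555 -0.0202  0.3013] psi 153.42 open 0.0871 F [0.4 0.1 0.2] q [ 0.71  0.2  -0.87  1.56  0.16  1.45  0.94]
turn(5deg) [-0.   -0.    0.08] shift now axes(25mm) [0.   0.05 0.05] after turn [0.   0.05 0.05]
```

Run:
```python
from h import *
plan([.5545,-.0183,.187],153.6)
```

```text
t 5.20 pos [ 0.5555 -0.0202  0.3013] psi 153.42 open 0.0871 F [0.4 0.1 0.2] q [ 0.71  0.2  -0.87  1.56  0.16  1.45  0.94]
turn(5deg) [-0.   -0.   -0.04] shift now axes(25mm) [0.07 0.05 4.57] after turn [0.07 0.05 4.57]
```

Emit:
{"api": "jog_arm", "payload": {
  "commands": [
    [[0, 0, 0], [0.03, 0.08, 0.5], 1],
    [[0, 0, 0], [0, 0, 0.6], 1],
    [[0, 0, 0], [0, 0, 0.6], 1],
    [[0, 0, 0], [0, 0, 0.6], 1],
    [[0, 0, 0], [0, 0, 0.6], 1],
    [[0, 0, 0], [0, 0, 0.5], 1],
    [[0, 0, 0], [0, 0, 0.5], 1],
    [[0, 0, 0], [0, 0, 0.4], 1],
    [[0, 0, 0], [0, 0, 0.25], 1],
    [[0, 0, 0], [0, 0, 0], 1]
  ]
}}

```text
time_s: 6.03
eef_pos: [0.5552, -0.0179, 0.1863]
eef_rot: [-0.001, 0.234, 0.972, -0.0]
contact_force: [0.0, 0.6, 1.7]
opening: 0.0876
```

Run:
```python
from h import *
from plant import capture
plan([.5545,-.0183,.187],153.6)
c=capture('wrist');pickle.dump(c,open('w2.pkl','wb'));cv2.imwrite('pics/w2.png',c['frame'][:,:,::-1])
c=capture('side');cv2.imwrite('pics/sd2.png',cv2.resize(c['frame'][120:320,220:420,::-1],None,fx=3,fy=3,interpolation=2))
```

```text
t 6.03 pos [ 0.5552 -0.0179  0.1863] psi 152.96 open 0.0876 F [0.  0.6 1.7] q [ 0.68  0.28 -0.85  1.73  0.22  1.24  0.88]
turn(5deg) [-0.01 -0.02 -0.13] shift now axes(25mm) [ 0.02 -0.03 -0.03] after turn [ 0.02 -0.03 -0.03]
```

View pics/w2.png

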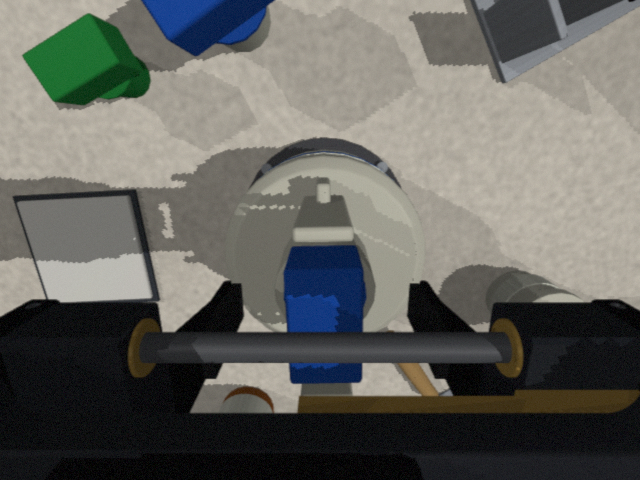

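View pics/sd2.png

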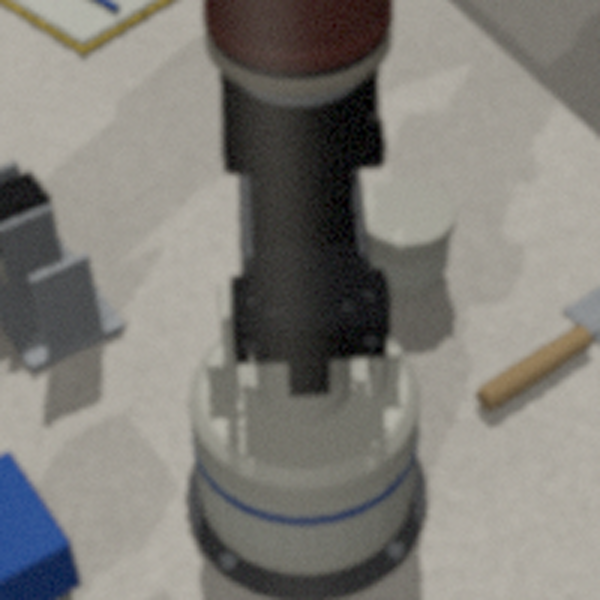

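The bar spans columns 286–364 (middle 325) and the fingers 243–409 (middle 326), so it's well centred. I'll close on it.

Emit:
{"api": "jog_arm", "payload": {
  "commands": [
    [[0, 0, -0.1], [0, 0, 0], 0],
    [[0, 0, 0], [0, 0, 0], -0.3],
    [[0, 0, 0], [0, 0, 0], -0.5],
    [[0, 0, 0], [0, 0, 0], -1],
    [[0, 0, 0], [0, 0, 0], -1],
    [[0, 0, 0], [0, 0, 0], -1],
    [[0, 0, 0], [0, 0, 0], -1],
    [[0, 0, 0], [0, 0, 0], -1]
  ],
  "force": 40
}}

```text
time_s: 6.8
eef_pos: [0.5559, -0.0179, 0.1878]
eef_rot: [-0.0, 0.229, 0.973, 0.0]
contact_force: [0.5, 0.1, 0.1]
opening: 0.0416
```

Run:
```python
from h import *
plan([.5545,-.0183,.187],78)
from plant import sense
print(sense()['ft_torque'])
```

```text
t 6.80 pos [ 0.5559 -0.0179  0.1878] psi 153.48 open 0.0416 F [0.5 0.1 0.1] q [ 0.68  0.28 -0.85  1.73  0.22  1.24  0.89]
turn(5deg) [ 0.  -0.  15.1] shift now axes(25mm) [ 0.04 -0.04  0.03] after turn [-0.03 -0.05  0.03]
[ 0.10953545 -0.14265547 -0.02608462]
```

Still closing; wait a bit more.

Emit:
{"api": "jog_arm", "payload": {
  "commands": [
    [[0, 0, 0], [0, 0, 0], -1],
    [[0, 0, 0], [0, 0, 0], -1],
    [[0, 0, 0], [0, 0, 0], -1],
    [[0, 0, 0], [0, 0, 0], -1],
    [[0, 0, 0], [0, 0, 0], -1]
  ]
}}

```text
time_s: 7.22
eef_pos: [0.5559, -0.0179, 0.1878]
eef_rot: [-0.0, 0.229, 0.973, 0.0]
contact_force: [-0.0, 0.6, -0.4]
opening: 0.0334
```

Run:
```python
from h import *
plan([.5545,-.0183,.187],78)
from plant import sense
print(sense()['ft_torque'])
```

```text
t 7.22 pos [ 0.5559 -0.0179  0.1878] psi 153.48 open 0.0334 F [-0.   0.6 -0.4] q [ 0.68  0.28 -0.85  1.73  0.22  1.24  0.89]
turn(5deg) [ 0.  -0.  15.1] shift now axes(25mm) [ 0.04 -0.04  0.03] after turn [-0.03 -0.05  0.03]
[ 0.02592406 -0.10752298 -0.04383728]
```

Emit:
{"api": "jog_arm", "payload": {
  "commands": [
    [[0, 0, 0.5], [0, 0, 0], -1],
    [[0, 0, 0.8], [0, 0, 0], -1],
    [[0, 0, 0.8], [0, 0, 0], -1],
    [[0, 0, 0.8], [0, 0, 0], -1],
    [[0, 0, 0.8], [0, 0, 0], -1],
    [[0, 0, 0.8], [0, 0, 0], -1]
  ]
}}

```text
time_s: 7.72
eef_pos: [0.5553, -0.0184, 0.1878]
eef_rot: [-0.0, 0.416, 0.909, -0.001]
contact_force: [-2.4, -1.4, 2.7]
opening: 0.0338
```

Run:
```python
from h import *
plan([.5559,-.0179,.1878],78)
from plant import sense
print(sense()['ft_torque'])
```

```text
t 7.72 pos [ 0.5553 -0.0184  0.1878] psi 130.79 open 0.0338 F [-2.4 -1.4  2.7] q [ 0.64  0.26 -0.79  1.73  0.2   1.23  0.51]
turn(5deg) [-2.000e-02  1.000e-02  1.056e+01] shift now axes(25mm) [-0.    0.03 -0.  ] after turn [ 0.02  0.02 -0.  ]
[-0.43227494  0.75827523  0.18158425]
```

Forces are small. Continue the twist.

Emit:
{"api": "jog_arm", "payload": {
  "commands": [
    [[0, 0, 1], [0, 0, 0], -1],
    [[0, 0, 1], [0, 0, 0], -1],
    [[0, 0, 1], [0, 0, 0], -1],
    [[0, 0, 1], [0, 0, 0], -1],
    [[0, 0, 1], [0, 0, 0], -1],
    [[0, 0, 1], [0, 0, 0], -1],
    [[0, 0, 1], [0, 0, 0], -1],
    [[0, 0, 1], [0, 0, 0], -1],
    [[0, 0, 1], [0, 0, 0], -1],
    [[0, 0, 1], [0, 0, 0], -1],
    [[0, 0, 0.5], [0, 0, 0], -1],
    [[0, 0, 0], [0, 0, 0], -1]
  ]
}}

```text
time_s: 8.72
eef_pos: [0.5547, -0.0184, 0.1878]
eef_rot: [-0.0, 0.776, 0.631, -0.001]
contact_force: [-6.3, -1.9, 5.0]
opening: 0.0341
```

Run:
```python
from h import *
plan([.5559,-.0179,.1878],78)
from plant import sense,capture
print(sense()['ft_torque'])
c=capture('wrist');cv2.imwrite('pics/w3.png',c['frame'][:,:,::-1])
```

```text
t 8.72 pos [ 0.5547 -0.0184  0.1878] psi 78.30 open 0.0341 F [-6.3 -1.9  5. ] q [ 0.53  0.24 -0.67  1.73  0.16  1.23 -0.38]
turn(5deg) [-0.03  0.02  0.06] shift now axes(25mm) [0.03 0.04 0.  ] after turn [0.03 0.04 0.  ]
[-0.50808809  1.4301446   0.0098413 ]
```

View pics/w3.png

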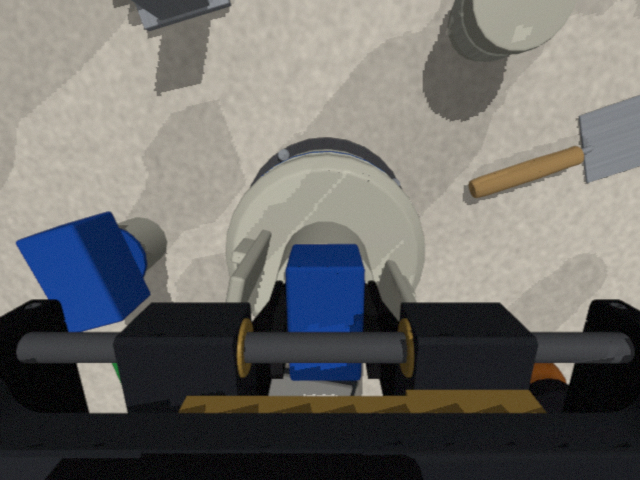

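The bar turned with the jaws: it is still square between them at column 325, and the lugs are now tilted in the view. I'll take off about 1 mm of side load and lift gently.

Emit:
{"api": "jog_arm", "payload": {
  "commands": [
    [[0, 0, 0], [0, -0.04, -0.1], -1],
    [[0, 0, 0], [0, 0, -0.15], -1],
    [[0, 0, 0], [0, 0, -0.2], -1],
    [[0, 0, 0], [0, 0, -0.2], -1],
    [[0, 0, 0], [0, 0, -0.1], -1]
  ]
}}

```text
time_s: 9.18
eef_pos: [0.5551, -0.0178, 0.2074]
eef_rot: [0.0, 0.775, 0.633, 0.0]
contact_force: [-0.4, -0.4, -1.2]
opening: 0.0332
```

Run:
```python
from h import *
plan([.5545,-.0183,.285],78)
```

```text
t 9.18 pos [ 0.5551 -0.0178  0.2074] psi 78.48 open 0.0332 F [-0.4 -0.4 -1.2] q [ 0.54  0.22 -0.67  1.71  0.14  1.26 -0.36]
turn(5deg) [0.01 0.   0.1 ] shift now axes(25mm) [-0.02 -0.02 -3.1 ] after turn [-0.02 -0.02 -3.1 ]
```

Free, with 1.2 N of stopper weight. Keep going up to 0.287.

Emit:
{"api": "jog_arm", "payload": {
  "commands": [
    [[0, 0, 0], [0, 0, -0.3], -1],
    [[0, 0, 0], [0, 0, -0.3], -1],
    [[0, 0, 0], [0, 0, -0.4], -1],
    [[0, 0, 0], [0, 0, -0.5], -1],
    [[0, 0, 0], [0, 0, -0.5], -1],
    [[0, 0, 0], [0, 0, -0.5], -1],
    [[0, 0, 0], [0, 0, -0.5], -1],
    [[0, 0, 0], [0, 0, -0.2], -1],
    [[0, 0, 0], [0, 0, 0], -1]
  ]
}}

```text
time_s: 9.93
eef_pos: [0.5556, -0.0176, 0.2884]
eef_rot: [0.001, 0.775, 0.633, 0.001]
contact_force: [-0.0, -0.3, -1.4]
opening: 0.0338
```

Run:
```python
from h import *
from plant import capture
c=capture('side');cv2.imwrite('pics/sd4.png',cv2.resize(c['frame'][120:320,220:420,::-1],None,fx=3,fy=3,interpolation=2))
plan([.4725,-.248,.20],20)
```

```text
t 9.98 pos [ 0.5552 -0.0177  0.2872] psi 78.48 open 0.0341 F [ 0.4  0.6 -1.7] q [ 0.55  0.17 -0.67  1.59  0.11  1.41 -0.34]
turn(5deg) [ 1.00e-02 -1.00e-02  1.17e+01] shift now axes(25mm) [-9.69 -1.4   3.48] after turn [-6.26  7.53  3.49]
```

View pics/sd4.png

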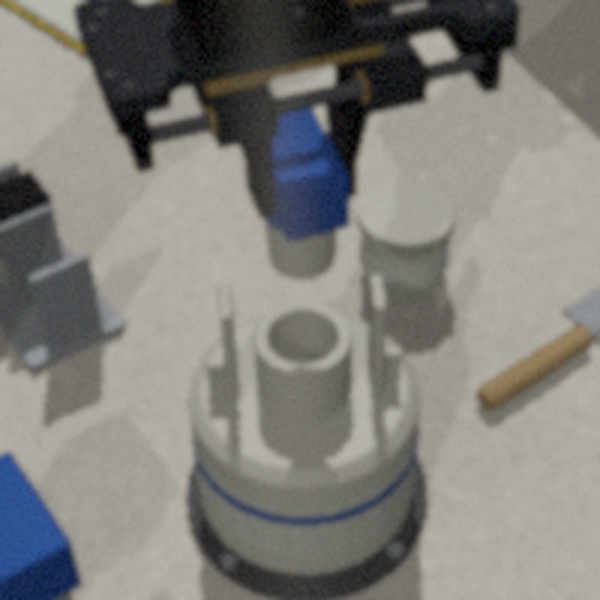

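The stopper hangs straight in the jaws, clear above the neck at about (302,330) and above the lugs. Move it to the tile.

Emit:
{"api": "jog_arm", "payload": {
  "commands": [
    [[0, 0, 0], [-0.5, -0.07, 0], -1],
    [[0, 0, 0], [-0.9, -0.13, 0], -1],
    [[0, 0, 0], [-0.9, -0.13, 0], -1],
    [[0, 0, 0], [-0.9, -0.13, 0], -1],
    [[0, 0, 0], [-0.9, -0.13, 0], -1],
    [[0, 0, 0], [-0.9, -0.13, 0], -1],
    [[0, 0, 0], [-0.9, -0.13, 0], -1],
    [[0, 0, 0], [-0.9, -0.13, 0], -1],
    [[0, 0, 0], [-0.9, -0.13, 0], -1],
    [[0, 0, 0], [-0.9, -0.13, 0], -1],
    [[0, 0, 0], [-0.7, -0.1, 0], -1],
    [[0, 0, 0.7], [-0.4, -0.06, 0], -1]
  ]
}}

```text
time_s: 10.98
eef_pos: [0.4706, -0.2508, 0.2854]
eef_rot: [-0.001, 0.794, 0.608, -0.001]
contact_force: [-0.4, -0.2, -0.8]
opening: 0.0336
```

Emit:
{"api": "jog_arm", "payload": {
  "commands": [
    [[0, 0, 1], [0, 0, 0.2], -1],
    [[0, 0, 1], [0, 0, 0.4], -1],
    [[0, 0, 1], [0, 0, 0.4], -1],
    [[0, 0, 1], [0, 0, 0.4], -1],
    [[0, 0, 1], [0, 0, 0.4], -1],
    [[0, 0, 1], [0, 0, 0.4], -1],
    [[0, 0, 1], [0, 0, 0.4], -1],
    [[0, 0, 1], [0, 0, 0.4], -1],
    [[0, 0, 1], [0, 0, 0.4], -1],
    [[0, 0, 1], [0, 0, 0.4], -1],
    [[0, 0, 1], [0, 0, 0.4], -1],
    [[0, 0, 0], [0, 0, 0.2], -1]
  ]
}}

```text
time_s: 11.98
eef_pos: [0.4712, -0.2479, 0.1745]
eef_rot: [-0.001, 0.985, 0.171, -0.001]
contact_force: [-0.4, 0.5, -2.3]
opening: 0.0333
```

Run:
```python
from h import *
plan([.4725,-.248,.0685],20)
```

```text
t 11.98 pos [ 0.4712 -0.2479  0.1745] psi 19.75 open 0.0333 F [-0.4  0.5 -2.3] q [ 0.78  0.17 -0.42  1.81  0.07  1.18 -0.89]
turn(5deg) [-0.03  0.02 -0.05] shift now axes(25mm) [0.06 0.03 4.24] after turn [0.05 0.02 4.24]
```

Emit:
{"api": "jog_arm", "payload": {
  "commands": [
    [[0, 0, 0], [0, 0, 0.5], -1],
    [[0, 0, 0], [0, 0, 0.6], -1],
    [[0, 0, 0], [0, 0, 0.6], -1],
    [[0, 0, 0], [0, 0, 0.6], -1],
    [[0, 0, 0], [0, 0, 0.6], -1],
    [[0, 0, 0], [0, 0, 0.5], -1],
    [[0, 0, 0], [0, 0, 0.3], -1],
    [[0, 0, 0], [0, 0, 0.2], -1],
    [[0, 0, 0], [0, 0, 0.1], -1],
    [[0, 0, 0], [0, 0, 0], -1]
  ]
}}

```text
time_s: 12.82
eef_pos: [0.4722, -0.2483, 0.0764]
eef_rot: [-0.0, 0.985, 0.174, -0.0]
contact_force: [-0.3, 0.8, -0.8]
opening: 0.0337
```

Run:
```python
from h import *
plan([.4725,-.248,.0685],20)
```

```text
t 12.82 pos [ 0.4722 -0.2483  0.0764] psi 20.01 open 0.0337 F [-0.3  0.8 -0.8] q [ 0.76  0.28 -0.41  1.91  0.13  0.98 -0.93]
turn(5deg) [-0.  0.  0.] shift now axes(25mm) [ 0.01 -0.01  0.32] after turn [ 0.01 -0.01  0.32]
```

Emit:
{"api": "jog_arm", "payload": {
  "commands": [
    [[0, 0, 0], [0, 0, 0.1], -1],
    [[0, 0, 0], [0, 0, 0.1], -1],
    [[0, 0, 0], [0, 0, 0.06], -1],
    [[0, 0, 0], [0, 0, 0.05], -1],
    [[0, 0, 0], [0, 0, 0], -1]
  ]
}}

```text
time_s: 13.23
eef_pos: [0.4723, -0.2484, 0.0689]
eef_rot: [0.0, 0.985, 0.173, 0.0]
contact_force: [0.4, -0.6, -0.8]
opening: 0.034
```

Run:
```python
from h import *
plan([.4725,-.248,.0685],20)
```

```text
t 13.23 pos [ 0.4723 -0.2484  0.0689] psi 19.98 open 0.0340 F [ 0.4 -0.6 -0.8] q [ 0.76  0.29 -0.41  1.92  0.14  0.97 -0.93]
turn(5deg) [ 0. -0. -0.] shift now axes(25mm) [ 0.01 -0.01  0.02] after turn [ 0.01 -0.01  0.02]
```

Not yet in contact (−0.8 N). Go down in half-millimetre steps.

Emit:
{"api": "jog_arm", "payload": {
  "commands": [
    [[0, 0, 0], [0, 0, 0.03], -1],
    [[0, 0, 0], [0, 0, 0.02], -1],
    [[0, 0, 0], [0, 0, 0], -1]
  ]
}}

```text
time_s: 13.48
eef_pos: [0.4724, -0.2484, 0.0688]
eef_rot: [0.0, 0.985, 0.174, 0.0]
contact_force: [-5.1, 1.2, 11.3]
opening: 0.0337
```

Run:
```python
from h import *
plan([.4725,-.248,.0685],20)
from plant import capture
for n,a in(('side',(300,300,180,140)),('scene',(220,180,160,120))):
    c=capture(n);x,y,w,h=a;cv2.imwrite(f'pics/{n}5.png',cv2.resize(c['frame'][y:y+h,x:x+w,::-1],None,fx=4,fy=4,interpolation=2))
```

```text
t 13.48 pos [ 0.4724 -0.2484  0.0688] psi 19.98 open 0.0337 F [-5.1  1.2 11.3] q [ 0.76  0.29 -0.41  1.92  0.14  0.97 -0.93]
turn(5deg) [ 0.01 -0.   -0.  ] shift now axes(25mm) [ 0.01 -0.01  0.01] after turn [ 0.01 -0.01  0.01]
```

View pics/side5.png

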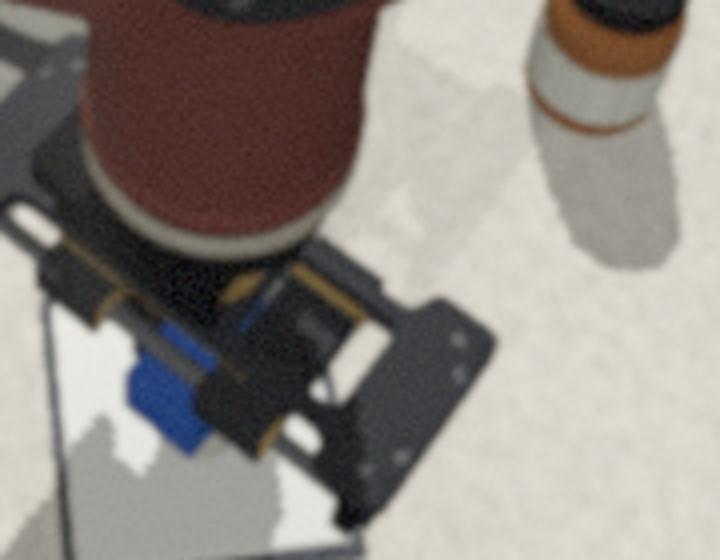

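Contact is firm (11 N) and the stopper stands on the tile. Back off the preload slightly and open.

Emit:
{"api": "jog_arm", "payload": {
  "commands": [
    [[0, 0, 0], [0, 0, -0.02], -1],
    [[0, 0, 0], [0, 0, 0], -0.1],
    [[0, 0, 0], [0, 0, 0], 0.2],
    [[0, 0, 0], [0, 0, 0], 0.6],
    [[0, 0, 0], [0, 0, 0], 1],
    [[0, 0, 0], [0, 0, 0], 1],
    [[0, 0, 0], [0, 0, 0], 1],
    [[0, 0, 0], [0, 0, 0], 1],
    [[0, 0, 0], [0, 0, 0], 1],
    [[0, 0, 0], [0, 0, 0], 1],
    [[0, 0, 0], [0, 0, 0], 1]
  ]
}}

```text
time_s: 14.5
eef_pos: [0.4722, -0.2483, 0.068]
eef_rot: [-0.0, 0.985, 0.173, -0.0]
contact_force: [-0.2, 0.6, -0.4]
opening: 0.0852
```

Emit:
{"api": "jog_arm", "payload": {
  "commands": [
    [[0, 0, 0], [0, 0, -0.1], 1],
    [[0, 0, 0], [0, 0, -0.3], 1],
    [[0, 0, 0], [0, 0, -0.5], 1],
    [[0, 0, 0], [0, 0, -0.6], 1],
    [[0, 0, 0], [0, 0, -0.6], 1],
    [[0, 0, 0], [0, 0, -0.6], 1],
    [[0, 0, 0], [0, 0, -0.6], 1],
    [[0, 0, 0], [0, 0, -0.3], 1],
    [[0, 0, 0], [0, 0, 0], 1]
  ]
}}

```text
time_s: 15.25
eef_pos: [0.4734, -0.2488, 0.1608]
eef_rot: [0.001, 0.985, 0.173, 0.002]
contact_force: [-0.4, -0.5, 0.4]
opening: 0.0871
```

Run:
```python
from h import *
plan([.4725,-.248,.1588],110)
from plant import capture
c=capture('wrist');pickle.dump(c,open('w6.pkl','wb'));cv2.imwrite('pics/w6.png',c['frame'][:,:,::-1])
```

```text
t 15.25 pos [ 0.4734 -0.2488  0.1608] psi 19.98 open 0.0871 F [-0.4 -0.5  0.4] q [ 0.78  0.18 -0.42  1.83  0.08  1.15 -0.89]
turn(5deg) [  0.05   0.   -18.  ] shift now axes(25mm) [-0.02 -0.04  0.08] after turn [ 0.04 -0.02  0.08]
```

View pics/w6.png

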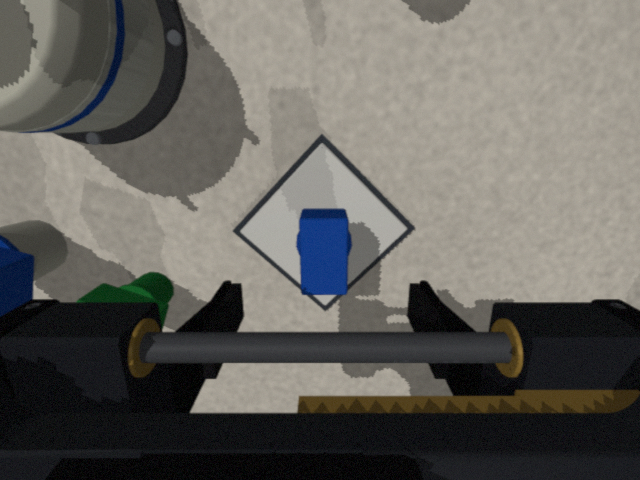

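The stopper stands alone and upright on the tile, bar top at about (324,255). Turn 90° to take it by its ends.

Emit:
{"api": "jog_arm", "payload": {
  "commands": [
    [[0, 0, -1], [0, 0, 0], 1],
    [[0, 0, -1], [0, 0, 0], 1],
    [[0, 0, -1], [0, 0, 0], 1],
    [[0, 0, -1], [0, 0, 0], 1],
    [[0, 0, -1], [0, 0, 0], 1],
    [[0, 0, -1], [0, 0, 0], 1],
    [[0, 0, -1], [0, 0, 0], 1],
    [[0, 0, -1], [0, 0, 0], 1],
    [[0, 0, -1], [0, 0, 0], 1],
    [[0, 0, -1], [0, 0, 0], 1],
    [[0, 0, -1], [0, 0, 0], 1],
    [[0, 0, -1], [0, 0, 0], 1]
  ]
}}

```text
time_s: 16.3
eef_pos: [0.4717, -0.2481, 0.1571]
eef_rot: [-0.001, 0.765, 0.644, -0.0]
contact_force: [0.5, -0.2, 1.2]
opening: 0.0871
```

Emit:
{"api": "jog_arm", "payload": {
  "commands": [
    [[0, 0, -1], [0, 0, 0], 1],
    [[0, 0, -1], [0, 0, 0], 1],
    [[0, 0, -1], [0, 0, 0], 1],
    [[0, 0, -1], [0, 0, 0], 1],
    [[0, 0, -1], [0, 0, 0], 1],
    [[0, 0, -1], [0, 0, 0], 1],
    [[0, 0, 0], [0, 0, 0], 1]
  ]
}}

```text
time_s: 16.88
eef_pos: [0.4716, -0.2481, 0.1571]
eef_rot: [-0.001, 0.572, 0.82, 0.0]
contact_force: [1.5, 0.1, -0.0]
opening: 0.0868
```

Run:
```python
from h import *
plan([.4725,-.2484,.064],110)
from plant import capture
c=capture('wrist');pickle.dump(c,open('w7.pkl','wb'));cv2.imwrite('pics/w7.png',c['frame'][:,:,::-1])
im=c['frame'].astype(int)
# top face: brighter blue
m=((im[:,:,2]>im[:,:,0]*1.6)&(im[:,:,2]>110)).astype('uint8');m[:150]=0;m[320:]=0;m[:,:240]=0;m[:,410:]=0
k=max(cv2.findContours(m,0,1)[0],key=cv2.contourArea);r=cv2.minAreaRect(k);print(r)
P=ray(c,*r[0],.084);print(P)
```

```text
t 16.88 pos [ 0.4716 -0.2481  0.1571] psi 110.22 open 0.0868 F [ 1.5  0.1 -0. ] q [ 0.92  0.2  -0.58  1.83  0.12  1.15  0.65]
turn(5deg) [-0.01 -0.02  0.04] shift now axes(25mm) [-0.03  0.03  3.72] after turn [-0.02  0.03  3.72]
((328.0, 259.5), (43.0, 82.0), 90.0)
[ 0.47286309 -0.24712781  0.084     ]
```

View pics/w7.png

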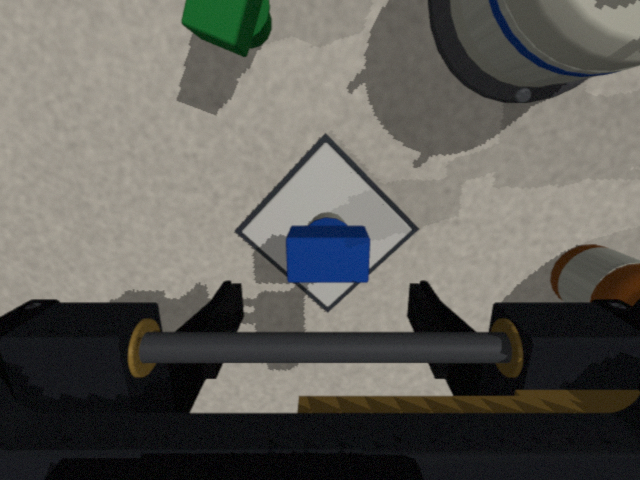

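The bar spans columns 287–369 (middle 328), centred between the fingers. The white plug and collar show behind it, and it is upright. Descend and close.

Emit:
{"api": "jog_arm", "payload": {
  "commands": [
    [[0, 0, 0], [-0.02, 0.03, 0.4], 1],
    [[0, 0, 0], [0, 0, 0.6], 1],
    [[0, 0, 0], [0, 0, 0.6], 1],
    [[0, 0, 0], [0, 0, 0.6], 1],
    [[0, 0, 0], [0, 0, 0.6], 1],
    [[0, 0, 0], [0, 0, 0.5], 1],
    [[0, 0, 0], [0, 0, 0.3], 1],
    [[0, 0, 0], [0, 0, 0.12], 1],
    [[0, 0, 0], [0, 0, 0], 0.6],
    [[0, 0, 0], [0, 0, 0], 0.4],
    [[0, 0, 0], [0, 0, 0], 0.3],
    [[0, 0, 0], [0, 0, 0], 0.2]
  ],
  "force": 20
}}

```text
time_s: 17.93
eef_pos: [0.4735, -0.2488, 0.0658]
eef_rot: [0.001, 0.574, 0.819, 0.0]
contact_force: [-0.2, 0.4, -0.2]
opening: 0.0678
```

Emit:
{"api": "jog_arm", "payload": {
  "commands": [
    [[0, 0, 0], [0, 0, 0], -1],
    [[0, 0, 0], [0, 0, 0], -1],
    [[0, 0, 0], [0, 0, 0], -1],
    [[0, 0, 0], [0, 0, 0], -1],
    [[0, 0, 0], [0, 0, 0], -1],
    [[0, 0, 0], [0, 0, 0], -1]
  ],
  "force": 30
}}

```text
time_s: 18.43
eef_pos: [0.4734, -0.2488, 0.0655]
eef_rot: [0.0, 0.574, 0.819, -0.0]
contact_force: [-0.1, -0.0, 5.1]
opening: 0.0577
```

Run:
```python
from h import *
plan([.4725,-.2484,.064],110)
from plant import capture
c=capture('wrist');cv2.imwrite('pics/w8.png',c['frame'][:,:,::-1])
```

```text
t 18.43 pos [ 0.4734 -0.2488  0.0655] psi 109.98 open 0.0577 F [-0.1 -0.   5.1] q [ 0.89  0.31 -0.56  1.91  0.2   0.97  0.59]
turn(5deg) [ 0.    0.01 -0.  ] shift now axes(25mm) [ 0.03 -0.03  0.06] after turn [ 0.03 -0.03  0.06]
```

View pics/w8.png

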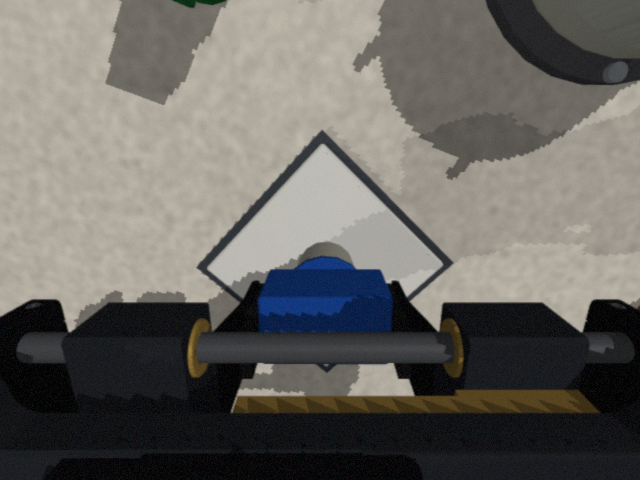

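Both ends of the bar are gripped (57.7 mm opening). Lift to clear the lugs, then cross to the rack.

Emit:
{"api": "jog_arm", "payload": {
  "commands": [
    [[0, 0, 0], [0, 0, -0.2], -1],
    [[0, 0, 0], [0, 0, -0.4], -1],
    [[0, 0, 0], [0, 0, -0.7], -1],
    [[0, 0, 0], [0, 0, -0.9], -1],
    [[0, 0, 0], [0, 0, -0.9], -1],
    [[0, 0, 0], [0, 0, -0.9], -1],
    [[0, 0, 0], [0, 0, -0.9], -1],
    [[0, 0, 0], [0, 0, -0.9], -1],
    [[0, 0, 0], [0, 0, -0.9], -1],
    [[0, 0, 0], [0, 0, -0.9], -1],
    [[0, 0, 0], [0, 0, -0.8], -1],
    [[0, 0, 0], [0, 0, -0.4], -1]
  ]
}}

```text
time_s: 19.48
eef_pos: [0.4737, -0.2485, 0.2882]
eef_rot: [0.002, 0.574, 0.819, 0.0]
contact_force: [0.1, 0.1, -1.0]
opening: 0.0579
```

Run:
```python
from h import *
plan([.475,.20,.285],92.5)
```

```text
t 19.48 pos [ 0.4737 -0.2485  0.2882] psi 110.00 open 0.0579 F [ 0.1  0.1 -1. ] q [ 0.94  0.11 -0.59  1.64  0.06  1.4   0.7 ]
turn(5deg) [0.03 0.02 3.5 ] shift now axes(25mm) [16.84  6.19  0.1 ] after turn [17.92  0.84  0.13]
```

Emit:
{"api": "jog_arm", "payload": {
  "commands": [
    [[0, 0, 1], [0, 0, 0], -1],
    [[0, 0, 1], [0, 0, 0], -1],
    [[0, 0, 1], [0, 0, 0], -1],
    [[0, 0, 0.5], [0.4, 0.02, 0], -1],
    [[0, 0, 0], [0.8, 0.04, 0], -1],
    [[0, 0, 0], [0.9, 0.04, 0], -1],
    [[0, 0, 0], [0.9, 0.04, 0], -1],
    [[0, 0, 0], [0.9, 0.04, 0], -1],
    [[0, 0, 0], [0.9, 0.04, 0], -1],
    [[0, 0, 0], [0.9, 0.04, 0], -1],
    [[0, 0, 0], [0.9, 0.04, 0], -1],
    [[0, 0, 0], [0.9, 0.04, 0], -1]
  ]
}}

```text
time_s: 20.48
eef_pos: [0.4725, -0.0596, 0.2848]
eef_rot: [-0.0, 0.692, 0.722, -0.0]
contact_force: [0.3, 0.4, -0.7]
opening: 0.0579
```

Emit:
{"api": "jog_arm", "payload": {
  "commands": [
    [[0, 0, 0], [0.9, 0.05, 0], -1],
    [[0, 0, 0], [0.9, 0.05, 0], -1],
    [[0, 0, 0], [0.9, 0.05, 0], -1],
    [[0, 0, 0], [0.9, 0.05, 0], -1],
    [[0, 0, 0], [0.9, 0.05, 0], -1],
    [[0, 0, 0], [0.9, 0.05, 0], -1],
    [[0, 0, 0], [0.9, 0.05, 0], -1],
    [[0, 0, 0], [0.6, 0.05, 0], -1],
    [[0, 0, 0], [0.3, 0.05, 0], -1],
    [[0, 0, 0], [0, 0, 0], -1]
  ]
}}

```text
time_s: 21.32
eef_pos: [0.476, 0.1211, 0.2849]
eef_rot: [-0.0, 0.691, 0.723, 0.0]
contact_force: [-0.3, -0.3, -1.0]
opening: 0.0577
```

Run:
```python
from h import *
plan([.475,.21,.285],92.5)
from plant import capture
c=capture('wrist');pickle.dump(c,open('w9.pkl','wb'));cv2.imwrite('pics/w9.png',c['frame'][:,:,::-1])
```

```text
t 21.32 pos [0.476  0.1211 0.2849] psi 92.65 open 0.0577 F [-0.3 -0.3 -1. ] q [ 0.57  0.04 -0.92  1.73  0.03  1.39 -0.31]
turn(5deg) [-0.01 -0.01  0.03] shift now axes(25mm) [ 3.55  0.12 -0.  ] after turn [ 3.55  0.11 -0.  ]
```

View pics/w9.png

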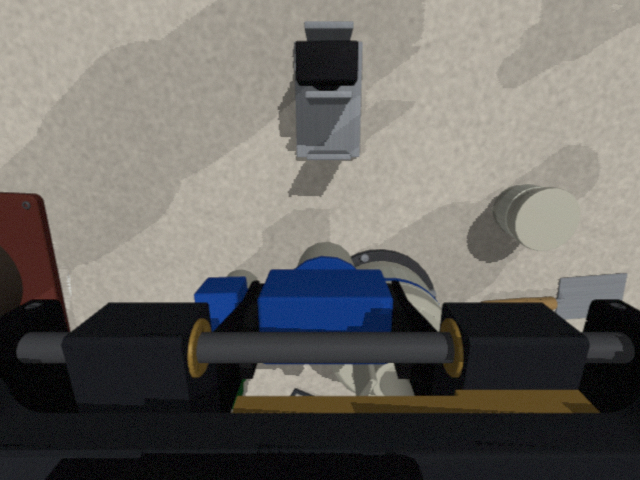

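The rack lies ahead at about (328,90), with its empty slot between the cheeks at rows about 94 and 152. Enlarge this to measure it.

Run:
```python
from h import *
c=pickle.load(open('w9.pkl','rb'))
cv2.imwrite('pics/w9c.png',cv2.resize(c['frame'][10:180,270:390,::-1],None,fx=3.5,fy=3.5,interpolation=2))
```

```text
(no output)
```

View pics/w9c.png

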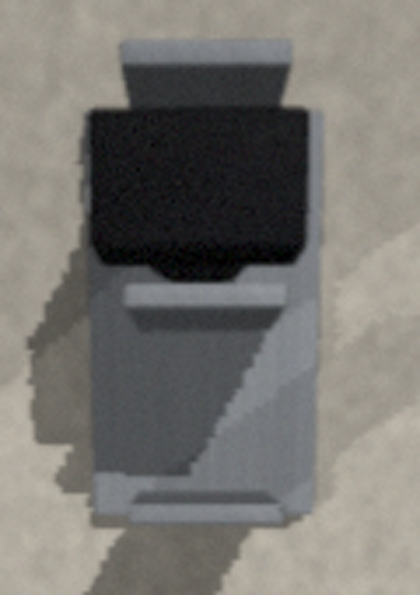

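Run:
```python
from h import *
c=pickle.load(open('w9.pkl','rb'))
f=lambda L,z:np.array([ray(c,270+(u+.5)/3.5-.5,10+(v+.5)/3.5-.5,z) for u,v in L])[:,:2]
m=[]
for L in([(128,505),(285,505),(285,522),(128,522)],[(124,285),(287,285),(287,307),(124,307)],[(119,40),(293,40),(292,65),(121,65)]):
    P=f(L,.086);m.append(P.mean(0));print((P*1e3).round(1).tolist(),P.mean(0))
m=np.array(m);print('slot',(m[0]+m[1])/2,'yaw',np.degrees(np.arctan2(*(m[2]-m[0])[::-1]))-90,np.hypot(*(m[2]-m[0])))
P=f([(94,513),(312,513)],.008);print('base',P,P.mean(0))
# held bar top
z=.2849+.0185
P=np.array([ray(c,u,v,z) for u,v in[(260,296),(391,296)]]);print('held top front edge',P)
```

```text
[[453.8, 184.6], [498.1, 186.6], [498.4, 181.9], [454.0, 179.9]] [0.47606608 0.18323307]
[[451.1, 241.7], [494.7, 243.6], [495.1, 238.2], [451.2, 236.2]] [0.47302973 0.23992334]
[[448.2, 298.7], [492.3, 300.7], [492.4, 295.2], [448.9, 293.2]] [0.47044986 0.29697757]
slot [0.4745479  0.21157821] yaw 2.826724791333973 0.11388306237605386
base [[0.43808733 0.17690209]
 [0.51348451 0.18034873]] [0.47578592 0.17862541]
held top front edge [[0.44731726 0.13790852 0.3034    ]
 [0.50249755 0.14045276 0.3034    ]]
```

Run:
```python
from h import *
plan([.4755,.2100,.165],92.8)
```

```text
t 21.37 pos [0.4762 0.1196 0.2849] psi 92.56 open 0.0577 F [ 0.5 -0.1 -0.9] q [ 0.58  0.04 -0.92  1.73  0.03  1.39 -0.3 ]
turn(5deg) [-0.01 -0.   -0.05] shift now axes(25mm) [3.61 0.14 4.79] after turn [3.61 0.15 4.79]
```

Emit:
{"api": "jog_arm", "payload": {
  "commands": [
    [[0, 0, 0], [0.4, 0, 0], -1],
    [[0, 0, 0], [0.8, 0, 0], -1],
    [[0, 0, 0], [0.8, 0, 0], -1],
    [[0, 0, 0], [0.8, 0, 0], -1],
    [[0, 0, 0], [0.5, 0, 0], -1],
    [[0, 0, 0], [0.23, 0.12, 0.4], -1],
    [[0, 0, 0], [0, 0, 0.8], -1],
    [[0, 0, 0], [0, 0, 0.9], -1],
    [[0, 0, 0], [0, 0, 0.9], -1],
    [[0, 0, 0], [0, 0, 0.9], -1],
    [[0, 0, 0], [0, 0, 0.6], -1],
    [[0, 0, 0], [0, 0, 0.3], -1]
  ]
}}

```text
time_s: 22.37
eef_pos: [0.475, 0.2052, 0.162]
eef_rot: [-0.001, 0.692, 0.722, -0.002]
contact_force: [-0.4, -0.8, -1.6]
opening: 0.0578
```

Emit:
{"api": "jog_arm", "payload": {
  "commands": [
    [[0, 0, 0], [0, 0, 0], -1],
    [[0, 0, 0], [0, 0, 0], -1]
  ]
}}

```text
time_s: 22.53
eef_pos: [0.4759, 0.207, 0.165]
eef_rot: [-0.0, 0.692, 0.722, -0.0]
contact_force: [0.8, 0.3, -0.4]
opening: 0.0577
```

Run:
```python
from h import *
from plant import capture
plan([.4755,.2100,.0655],92.8)
a=capture('scene');b=capture('side');w=capture('wrist')
pickle.dump((a,b,w),open('r10.pkl','wb'))
cv2.imwrite('pics/r10a.png',cv2.resize(a['frame'][220:390,370:520,::-1],None,fx=3.5,fy=3.5,interpolation=2))
cv2.imwrite('pics/r10b.png',cv2.resize(b['frame'][130:260,170:300,::-1],None,fx=4.5,fy=4.5,interpolation=2))
cv2.imwrite('pics/r10w.png',w['frame'][:,:,::-1])
```

```text
t 22.53 pos [0.4759 0.207  0.165 ] psi 92.43 open 0.0577 F [ 0.8  0.3 -0.4] q [ 0.38  0.24 -0.98  1.83  0.22  1.18 -0.63]
turn(5deg) [-0.01  0.   -0.07] shift now axes(25mm) [ 0.12 -0.01  3.98] after turn [ 0.12 -0.01  3.98]
```

View pics/r10a.png

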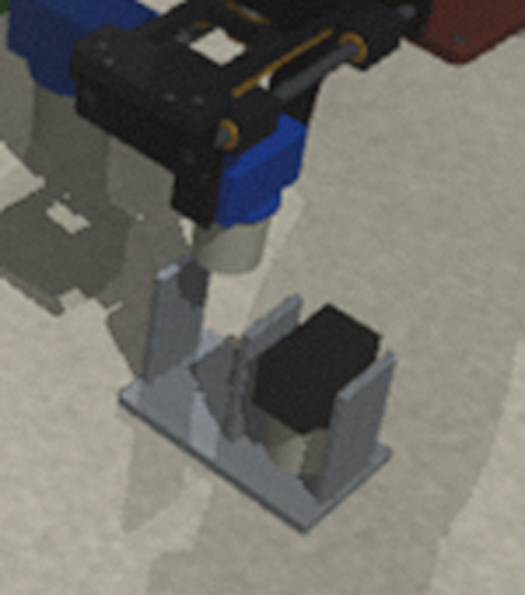

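View pics/r10b.png

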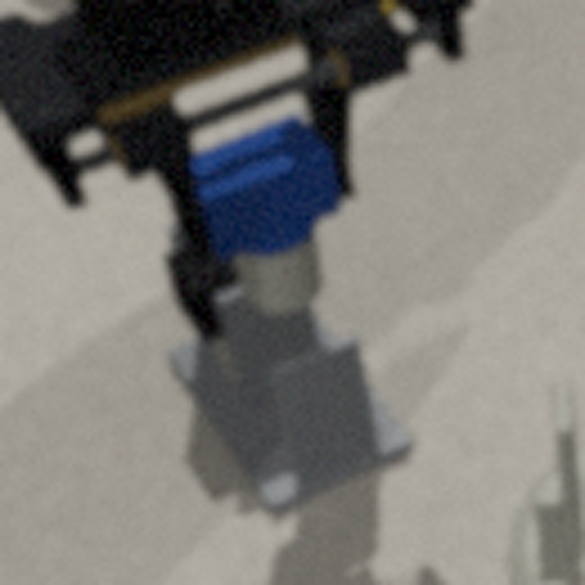

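View pics/r10w.png

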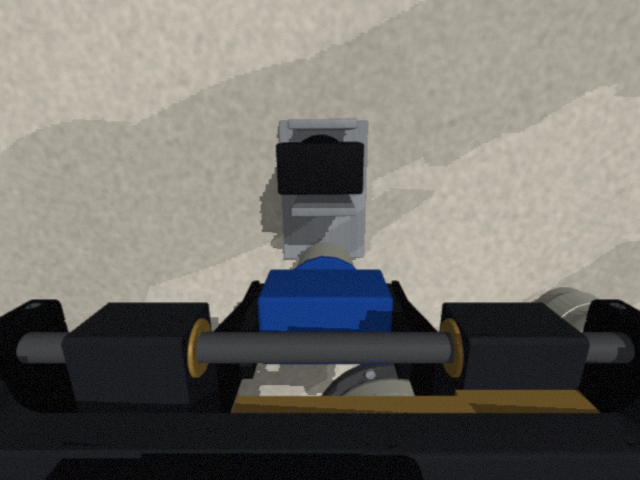

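Emit:
{"api": "jog_arm", "payload": {
  "commands": [
    [[0, 0, -0.07], [0.12, 0, 0.2], -1],
    [[0, 0, 0], [0, 0, 0.2], -1],
    [[0, 0, 0], [0, 0, 0], -1],
    [[0, 0, 0], [0, 0, 0], -1],
    [[0, 0, 0], [0, 0, 0], -1]
  ]
}}

```text
time_s: 23.1
eef_pos: [0.4754, 0.2108, 0.1551]
eef_rot: [-0.0, 0.689, 0.724, -0.0]
contact_force: [-0.2, -0.7, -1.3]
opening: 0.0577
```

Run:
```python
from h import *
from plant import capture
plan([.4755,.2100,.0655],92.8)
a=capture('scene');plan([.4755,.2100,.0655],92.8);w=capture('wrist')
pickle.dump((a,w),open('r11.pkl','wb'))
cv2.imwrite('pics/r11a.png',cv2.resize(a['frame'][270:390,390:510,::-1],None,fx=5,fy=5,interpolation=2))
cv2.imwrite('pics/r11w.png',cv2.resize(w['frame'][100:320,230:430,::-1],None,fx=2.7,fy=2.7,interpolation=2))
```

```text
t 23.10 pos [0.4754 0.2108 0.1551] psi 92.84 open 0.0577 F [-0.2 -0.7 -1.3] q [ 0.37  0.26 -0.98  1.84  0.23  1.16 -0.64]
turn(5deg) [-0.   -0.    0.01] shift now axes(25mm) [-0.03  0.    3.58] after turn [-0.03  0.    3.58]
t 23.15 pos [0.4755 0.2108 0.1551] psi 92.84 open 0.0576 F [ 0.7 -0.1 -0.4] q [ 0.37  0.26 -0.98  1.84  0.23  1.16 -0.64]
turn(5deg) [-0.   -0.    0.01] shift now axes(25mm) [-0.03 -0.    3.59] after turn [-0.03 -0.    3.59]
```

View pics/r11a.png

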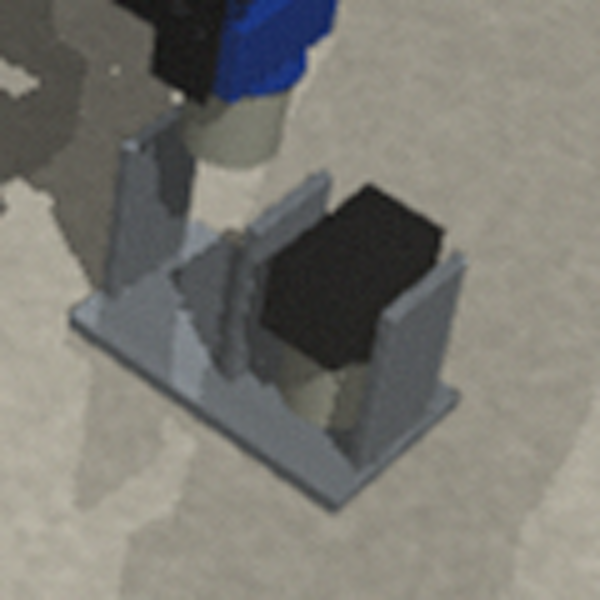

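View pics/r11w.png

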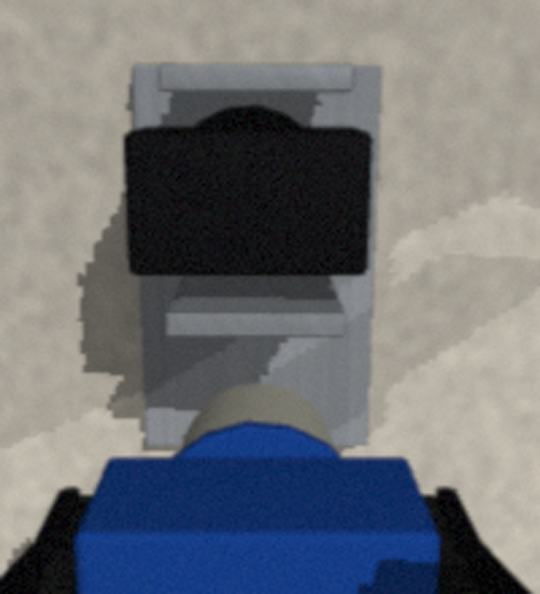

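Run:
```python
from h import *
a,w=pickle.load(open('r11.pkl','rb'))
t=np.linspace(0,2*np.pi,200)
for cy in(.2095,.2115,.2135):
    P=np.array([pix(a,[.4750+.018*np.cos(x),cy+.018*np.sin(x),.0976]) for x in t]);Q=(P-[390,270]+.5)*5-.5
    i=Q[:,1].argmax();print(cy,'bottom point',Q[i].round(1),'x range',Q[:,0].min().round(1),Q[:,0].max().round(1))
t=np.linspace(0,2*np.pi,200)
for cy in(.2095,.2115,.2135):
    P=np.array([pix(w,[.4750+.018*np.cos(x),cy+.018*np.sin(x),.0976]) for x in t]);Q=(P-[230,100]+.5)*2.7-.5
    i=Q[:,1].argmin();print(cy,'wrist top point',Q[i].round(1),Q[:,0].min().round(1),Q[:,0].max().round(1))
# measured in this pose: cheek ends
f=lambda L,z:np.array([ray(a,390+(u+.5)/5-.5,270+(v+.5)/5-.5,z) for u,v in L])[:,:2]
print('cheeks scene',f([(126,146),(182,108),(250,230),(328,175)],.086))
f=lambda L,z:np.array([ray(w,230+(u+.5)/2.7-.5,100+(v+.5)/2.7-.5,z) for u,v in L])[:,:2]
P=f([(167,313),(344,313),(346,335),(167,335)],.086);print('mid cheek wrist',P.mean(0))
```

```text
0.2095 bottom point [237.6 166.8] x range 178.3 279.8
0.2115 bottom point [242.  169.8] x range 182.5 284.1
0.2135 bottom point [246.3 172.8] x range 186.7 288.5
0.2095 wrist top point [258.1 389.1] 182.7 332.0
0.2115 wrist top point [258.5 381. ] 182.9 332.6
0.2135 wrist top point [258.9 372.9] 183.1 333.3
cheeks scene [[0.49855266 0.1829244 ]
 [0.46739406 0.18213433]
 [0.49718726 0.24026643]
 [0.45416644 0.23978827]]
mid cheek wrist [0.47315448 0.24031531]
```

Emit:
{"api": "jog_arm", "payload": {
  "commands": [
    [[0, 0, 0], [0.03, 0, 0.2], -1],
    [[0, 0, 0], [0, 0, 0.3], -1],
    [[0, 0, 0], [0, 0, 0.3], -1],
    [[0, 0, 0], [0, 0, 0.3], -1],
    [[0, 0, 0], [0, 0, 0.3], -1],
    [[0, 0, 0], [0, 0, 0.3], -1],
    [[0, 0, 0], [0, 0, 0], -1]
  ]
}}

```text
time_s: 23.78
eef_pos: [0.4746, 0.211, 0.1107]
eef_rot: [-0.001, 0.689, 0.724, -0.001]
contact_force: [-0.7, -0.8, -1.3]
opening: 0.0576
```

Run:
```python
from h import *
plan([.4755,.2115,.0655],92.8)
```

```text
t 23.78 pos [0.4746 0.211  0.1107] psi 92.84 open 0.0576 F [-0.7 -0.8 -1.3] q [ 0.33  0.32 -0.95  1.89  0.29  1.08 -0.69]
turn(5deg) [-0.03  0.    0.01] shift now axes(25mm) [0.02 0.04 1.81] after turn [0.02 0.04 1.81]
```

Emit:
{"api": "jog_arm", "payload": {
  "commands": [
    [[0, 0, 0], [0, 0.01, 0.3], -1],
    [[0, 0, 0], [0, 0, 0.3], -1],
    [[0, 0, 0], [0, 0, 0.3], -1],
    [[0, 0, 0], [0, 0, 0.3], -1],
    [[0, 0, 0], [0, 0, 0.25], -1],
    [[0, 0, 0], [0, 0, 0.15], -1],
    [[0, 0, 0], [0, 0, 0.05], -1],
    [[0, 0, 0], [0, 0, 0], -1],
    [[0, 0, 0], [0, 0, 0], -1]
  ]
}}

```text
time_s: 24.53
eef_pos: [0.4758, 0.2117, 0.0715]
eef_rot: [0.0, 0.689, 0.724, 0.0]
contact_force: [-0.1, -0.2, -1.6]
opening: 0.058
```

Run:
```python
from h import *
plan([.4755,.2115,.0655],92.8)
```

```text
t 24.53 pos [0.4758 0.2117 0.0715] psi 92.83 open 0.0580 F [-0.1 -0.2 -1.6] q [ 0.3   0.37 -0.92  1.93  0.35  1.01 -0.73]
turn(5deg) [ 0.   -0.    0.01] shift now axes(25mm) [-0.01 -0.01  0.24] after turn [-0.01 -0.01  0.24]
```

Emit:
{"api": "jog_arm", "payload": {
  "commands": [
    [[0, 0, 0], [0, 0, 0.08], -1],
    [[0, 0, 0], [0, 0, 0.06], -1],
    [[0, 0, 0], [0, 0, 0.05], -1],
    [[0, 0, 0], [0, 0, 0.03], -1],
    [[0, 0, 0], [0, 0, 0], -1]
  ]
}}

```text
time_s: 24.95
eef_pos: [0.4756, 0.2115, 0.0657]
eef_rot: [-0.0, 0.689, 0.724, -0.0]
contact_force: [-0.2, 0.5, -1.6]
opening: 0.0573
```

Run:
```python
from h import *
plan([.4755,.2115,.0655],92.8)
```

```text
t 24.95 pos [0.4756 0.2115 0.0657] psi 92.83 open 0.0573 F [-0.2  0.5 -1.6] q [ 0.29  0.38 -0.92  1.93  0.36  1.   -0.74]
turn(5deg) [-0.    0.    0.01] shift now axes(25mm) [ 0.   -0.    0.01] after turn [ 0.   -0.    0.01]
```

Emit:
{"api": "jog_arm", "payload": {
  "commands": [
    [[0, 0, 0], [0, 0, 0.03], -1],
    [[0, 0, 0], [0, 0, 0], -1],
    [[0, 0, 0], [0, 0, 0], -1]
  ]
}}

```text
time_s: 25.2
eef_pos: [0.4757, 0.2116, 0.0655]
eef_rot: [0.0, 0.689, 0.724, -0.0]
contact_force: [-2.4, -1.7, 5.0]
opening: 0.0581
```

Run:
```python
from h import *
from plant import capture
plan([.4755,.2115,.0655],92.8)
a=capture('scene');b=capture('side');w=capture('wrist')
cv2.imwrite('pics/r12a.png',cv2.resize(a['frame'][230:390,370:520,::-1],None,fx=3.5,fy=3.5,interpolation=2))
cv2.imwrite('pics/r12w.png',w['frame'][:,:,::-1])
```

```text
t 25.20 pos [0.4757 0.2116 0.0655] psi 92.83 open 0.0581 F [-2.4 -1.7  5. ] q [ 0.29  0.38 -0.92  1.93  0.36  1.   -0.74]
turn(5deg) [0.   0.   0.01] shift now axes(25mm) [-0.   -0.01  0.  ] after turn [-0.   -0.01  0.  ]
```

View pics/r12a.png

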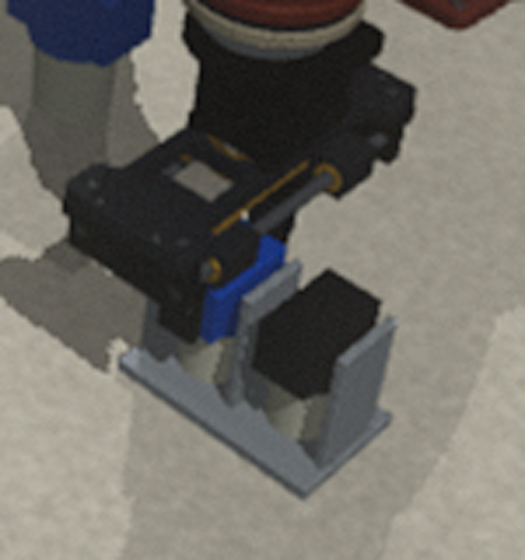

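View pics/r12w.png

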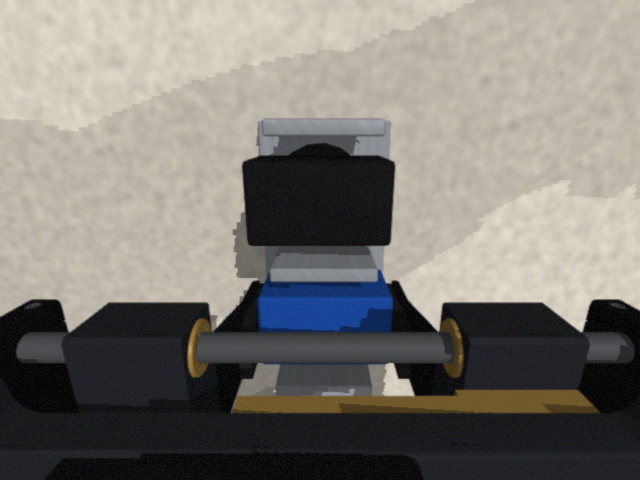

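It sits on the rack floor: contact is 5 N at the expected height. The bar middle is at column 325.5 against the cheek middle at 324. Release and retreat.

Emit:
{"api": "jog_arm", "payload": {
  "commands": [
    [[0, 0, 0], [0, 0, -0.01], 0.4],
    [[0, 0, 0], [0, 0, 0], 0.5],
    [[0, 0, 0], [0, 0, 0], 0.7],
    [[0, 0, 0], [0, 0, 0], 1],
    [[0, 0, 0], [0, 0, 0], 1],
    [[0, 0, 0], [0, 0, 0], 1],
    [[0, 0, 0], [0, 0, 0], 1],
    [[0, 0, 0], [0, 0, 0], 1]
  ]
}}

```text
time_s: 26.02
eef_pos: [0.4757, 0.2115, 0.0653]
eef_rot: [-0.0, 0.689, 0.724, 0.0]
contact_force: [-0.3, 0.1, 0.2]
opening: 0.0863
```

Run:
```python
from h import *
plan([.4755,.2115,.0655],92.8)
```

```text
t 26.02 pos [0.4757 0.2115 0.0653] psi 92.83 open 0.0863 F [-0.3  0.1  0.2] q [ 0.29  0.38 -0.92  1.93  0.36  1.   -0.74]
turn(5deg) [-0.   -0.    0.01] shift now axes(25mm) [-0.   -0.01 -0.01] after turn [-0.   -0.01 -0.01]
```

Emit:
{"api": "jog_arm", "payload": {
  "commands": [
    [[0, 0, 0], [0, 0, -0.2], 1],
    [[0, 0, 0], [0, 0, -0.4], 1],
    [[0, 0, 0], [0, 0, -0.7], 1],
    [[0, 0, 0], [0, 0, -0.9], 1],
    [[0, 0, 0], [0, 0, -0.9], 1],
    [[0, 0, 0], [0, 0, -0.9], 1],
    [[0, 0, 0], [0, 0, -0.9], 1],
    [[0, 0, 0], [0, 0, -0.9], 1],
    [[0, 0, 0], [-0.4, 0, -0.4], 1],
    [[0, 0, 0], [-0.8, 0, 0], 1],
    [[0, 0, 0], [-0.6, 0, 0], 1],
    [[0, 0, 0], [0, 0, 0], 1]
  ]
}}

```text
time_s: 27.02
eef_pos: [0.4786, 0.1636, 0.2213]
eef_rot: [0.001, 0.691, 0.723, -0.0]
contact_force: [0.2, 0.1, 0.3]
opening: 0.0872
```

Run:
```python
from h import *
from plant import capture
plan([.4755,.2115,.0655],92.8)
a=capture('scene');b=capture('side');w=capture('wrist');pickle.dump((a,b,w),open('r13.pkl','wb'))
cv2.imwrite('pics/r13a.png',a['frame'][:,:,::-1]);cv2.imwrite('pics/r13w.png',w['frame'][:,:,::-1])
```

```text
t 27.02 pos [0.4786 0.1636 0.2213] psi 92.65 open 0.0872 F [0.2 0.1 0.3] q [ 0.5   0.14 -0.98  1.79  0.12  1.27 -0.47]
turn(5deg) [ 0.01  0.02 -0.03] shift now axes(25mm) [ 1.93 -0.04  6.23] after turn [ 1.92 -0.03  6.23]
```

View pics/r13a.png

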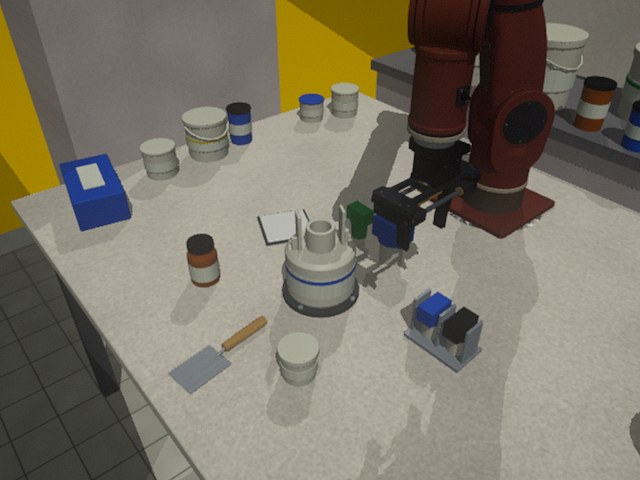

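View pics/r13w.png

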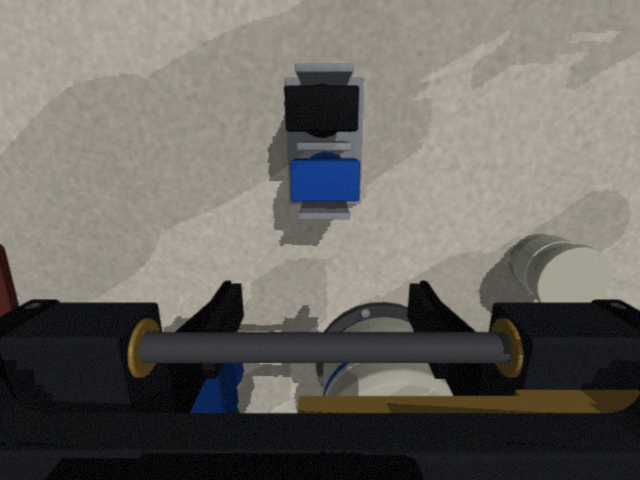

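Run:
```python
from h import *
a,b,w=pickle.load(open('r13.pkl','rb'));im=w['frame'].astype(int)
m=((im[:,:,2]>im[:,:,0]*1.6)&(im[:,:,2]>110)).astype('uint8');m[:130]=0;m[230:]=0
k=max(cv2.findContours(m,0,1)[0],key=cv2.contourArea);r=cv2.minAreaRect(k);B=ray(w,*r[0],.084);print(r,'bar',B)
c0=ray(w,324,146.5,.086);c1=ray(w,324.2,214.5,.086);print('slot',(c0+c1)/2,np.linalg.norm(c0-c1))
from plant import job_done
print(job_done())
```

```text
((325.0, 180.5), (39.0, 68.0), 90.0) bar [0.47531721 0.2126175  0.084     ]
slot [0.47460403 0.21201182 0.086     ] 0.05574299698913268
the job is handed in; nothing more can be done
None
```

The blue stopper is now in the empty slot of the rack, and I handed the job in at about 27 s of the 64 s allowed.

- **Freeing it:** I gripped the seated stopper across its flat faces and twisted it about 75° with side forces under about 7 N. It then lifted straight up freely, with only its own weight on the wrist.
- **On the tile:** I stood it upright on the white tile (11 N contact) and let go. A picture confirmed it was standing.
- **In the rack:** I took it again by the two bar ends and lowered it into the slot until about 5 N contact. I then released it and moved the arm clear.

**Final checks:**
- **Position:** the wrist camera puts the bar centre about 0.7 mm along the slot and 0.6 mm across it from the slot centre. The bar lies along the slot, at the expected height.
- **Other things:** in the last scene picture the spare, jar, tub, spatula and look-alikes look to be where they began. The large blue stopper is partly hidden behind the gripper in that picture.
- **Disagreements:** the camera estimates of the keg and slot positions differed by 2–3 mm between views, which is about the calibration error. No check failed.

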